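# Put the rotator pinion away in the pop-lid tackle box

### The job

Put the brass pinion away in the purple tackle box: press the yellow thumb latch so that the sprung lid pops up, set the pinion down (do not drop it) in the empty middle bay at the back, under the slanting lid, and let go of it. Then push the lid down until it snaps shut. Leave the other things on the bench where they are.

Things in the scene. Friction and masses are not known exactly. Their poses are not given: they have to be found in the camera images.
- tackle_box: Purple tackle box with a clear-topped sprung lid, fixed on the bench: 190 deep (x), 250 wide (y), 116 high shut; origin centre of underside; x from its front (latch side, turned to the robot's right) to its back (hinge), z up. Body 83 high, walls 3.5. A partition 45 high at x = -5 parts the front stock bays from the rear; the latch boss (50 wide) juts 30 from the front.
- bay_floor (a point): Centre of the floor of the empty middle rear bay, 3.5 above the bench, axes as the box. Bay: 95 long (x), 113 wide (y) between partitions 45 high; the bays beside it hold stock. The raised lid slants over it, so a gripper cannot come straight down: lean the tool 30 to 45 degrees, fingers pointing down and to the box's back, wrist over its front.
- latch_face (a point): Centre of the outer face of the yellow thumb button (24 along the slope, 32 wide) at the middle of the box's front, 58 above the bench. Its z axis is the face's outward normal: upward and to the front, 40 degrees from vertical. Its y axis is the box's y.
- latch (a joint): How far the thumb button is pushed in along its normal: 0 m out, 0.007 m fully in. Spring: 1.5 N to start, 4 N fully in. It frees the lid, which flies up at once, at about 0.003 to 0.005 m, and springs back out when let go; it also dips and springs out again as the lid snaps shut.
- lid (a joint): Lid angle (rad) about its back hinge: about 0 shut and latched, 1.0 fully up (57 degrees, its stop). A spring always pushes it up (2 N at the front edge), so it stays shut only once the latch has caught. It catches when pressed down to 0 (it gives about 2 mm more); pressing it shut takes 5 to 10 N at the front.
- lid_hinge (a point): Middle of the lid's hinge line: at the box's back wall, 95 behind the box's origin, 86 above the bench. The hinge line is the box's y. The axes are the lid's: with the lid shut they are the box's axes, and they turn with the lid (front edge going up).
- lid_front (a point): On the lid's outer (top) face, middle of its width, 18 behind its front edge, on the purple ribbed strip to press; 116 above the bench when shut. In the lid's frame it is 172 in front of the hinge and 30 above it. Its z axis is the outward normal of the top face.
- pinion_mid (a point): Brass pinion (toothed cylinder, 38 across, 40 high, 0.17 to 0.35 kg), standing on end on the bench in front of the latch side of the box, to the robot's right. Point: its centre, half-way up; z along its bore.
- grease_tin: Grey grease tin with aluminium lid, 64 across, 58 high, bystander; origin centre of underside.
- wrench: Chrome wrench, 170 long, bystander; origin at its middle, underside, x along it.
- screw_dish: White ceramic dish of screws, 104 across, 28 high, bystander; origin centre of underside.
- screwdriver: Screwdriver with green handle, 180 long, bystander; origin at its middle, underside, x along it.
- bearing: Steel ball bearing, 52 across, 15 high, bystander; origin centre of underside.
- multimeter: Dark grey multimeter lying flat, 140 x 70 x 39, bystander; origin centre of underside.
Mind the look-alikes: they are no part of the job. Several things look just like the part that bears pinion_mid: the one meant starts nearest to the robot's base.

How it is judged:
By the outcome, as a careful person would: the job done as asked, in the order asked, and still so for the second after the job is handed in, with the robot touching nothing.
It also fails if it takes over 64 s, if anything falls off the work surface, if the arm or the gripper's body presses on something with over 40 N, if the wrist force passes 120 N, or if a joint passes its speed limit or range.

### The arm

A 6-joint arm with a two-finger parallel gripper is mounted at the origin on the work surface. World frame = base frame: x ahead of the robot, y to its left, z up, the work surface at z = 0. Lengths are in m, angles in degrees, forces in N, time in s.
With the tool pointing down it reaches from about 0.4 to 0.825 m from the base axis. Payload 7 kg.
Tool frame: the origin (TCP) lies midway between the tips of the shut fingers; the grasp point (between the pads) lies 19 mm behind it (r.hold_point_z is the distance from the TCP to the grasp point, in m); x points along the fingers, y is the direction in which the jaws open and shut, and the axes are right-handed (so a half turn about x gives the same grasp; the last joint's range is limited). The gripper opens to 88 mm and grips with 3 to 60 N. Pads are 19 mm wide; open, the fingers measure 130 mm over their backs; the gripper's body (78 mm by 193 mm) begins 47 mm behind the grasp point.
Start: joints at [86.408, 20.546, 0.682, 0, -70.136, -16.507], TCP at [0.232, 0.634, 0.196] pointing down, gripper open.
Joint ranges: [-176.03, 176.03], [-82.01, 121.73], [-58.28, 71.71], [-173.87, 95.51], [-174.79, -0.11], [-173.66, 173.66]. Speed limits (degrees/s): [136.94, 136.94, 172.46, 180, 180, 180].

### API

Orientations are given as [roll, pitch, yaw] about the fixed x, y, z axes, in that order (R = Rz(yaw) Ry(pitch) Rx(roll)).
In Python, from plant import r, viewer, order gives the robot as it stands. The module is installed in compiled form; this text tells all that it offers.
- The arm moves only by the shell command python3 -m creep 'ROWS' [FORCE]. ROWS is JSON, a list of rows, each an object of numbers: "ax", "ay", "az": the turn, a rotation vector about the tool's x, y, z in degrees; "tx", "ty", "tz": the shift along the tool's x, y, z in m; "fingers": the finger opening in m, from 0 to 0.0876. A call has 1 to 5 rows; each row is the pose to reach, as a shift and turn from the pose commanded when the call began, along the tool's axes at that moment; what a row does not reach only later rows make up. A row lasts 1/10 s, in which the tool goes at most 50 mm and 8.59 degrees, less where a joint would pass 70% of its speed; a pose out of reach is approached as far as the arm can. A call with a gripper value outside its range is refused whole. The fingers move at their own pace and stop on an object; FORCE is the grip in N (left out, the last holds). Time passes only in rows, so rows that repeat a pose let the fingers close. It gives the time, the measured TCP pose, the force and the opening at its end, in the units of the state.
- r.get_state(): the state, without advancing time (a new reading comes with each control period).
- viewer.capture(name): name is "scene" or "top"; returns a dict with "pixels" (480x640x3 uint8, blue, green, red), "depth" (480x640 float32, m along the optical axis (not along the pixel's ray), 0 where there is no reading), "fx", "fy", "cx", "cy" (pixels), "rvec" (rotation vector, rad) and "tvec" (3), from world to camera coordinates, as OpenCV has them. Camera axes: x right, y down, z forward; pixel columns grow to the right and rows downward; lengths in m; the calibration is good to about 2 mm. A picture is of the moment at which its call begins.
- order.close_job(): hands the job in, once; it reports no verdict.
The state is a dict: "time_s": time; "joints": joint angles; "qd": joint speeds; "joint_torque": joint torques, N m; "tcp_pos": TCP position; "eef_rot": TCP orientation; "contact_force": force on the tool from outside, world axes, zero at the start; "moment": the same for the moment, N m; "gripper_width": finger opening in m.
Only numpy, scipy, OpenCV 4.12 (cv2) and the standard library are available. Lean on these libraries where they do the work, as an engineer would, in place of code of your own. Each camera call takes 0.05 s, during which the arm holds its last target.

## Working session

There is one attempt and no reset: what is moved stays moved. The work goes in short steps, Python scripts to look and compute and a shell command to move; the robot and the scene stay as the last step left them, time stands still between calls to the robot, and variables do not carry over. Pictures are saved under pics/ and viewed, and the job is handed in when it is done.

```bash
mkdir -p pics
python3 - <<'E'
from plant import r, viewer
import cv2, numpy as np
print(r.get_state(), r.hold_point_z)
for n in ("scene","top"):
    c=viewer.capture(n); cv2.imwrite(f"pics/{n}0.png",c["pixels"]); np.savez(f"{n}0.npz",**c)
    print(n,c["fx"],c["fy"],c["cx"],c["cy"],c["rvec"],c["tvec"])
E
```

```text
{'time_s': 0.0, 'joints': array([ 8.64058682e+01,  2.05925328e+01,  6.34067234e-01, -2.16400662e-02,
       -7.01360254e+01, -1.65081215e+01]), 'qd': array([ 0.06886005,  0.02180045, -0.06788   , -0.08239185,  0.00697783,
       -0.00272671]), 'joint_torque': array([ 9.57072116e-04, -5.82713234e+01,  2.93070441e+01,  6.99766651e+00,
        7.16846334e-03, -1.57981781e-04]), 'tcp_pos': array([0.23181554, 0.63336634, 0.19530779]), 'eef_rot': array([  94.36001962,   89.90334328, -105.74960358]), 'contact_force': array([-0.31114914,  0.28374237, -1.08426623]), 'moment': array([-0.0951427 ,  0.06653881, -0.02054152]), 'gripper_width': 0.08759315221620659} 0.0188
scene 440.8269165880492 440.8269165880492 320.1121798868512 237.46829080425087 [ 2.23101166  0.98490564 -0.35523802] [-0.35838588 -0.24131541  1.36424337]
top 492.7944758206131 492.7944758206131 319.9658516918181 241.12022118305254 [ 2.10352265 -2.1595154   0.19163485] [0.00467438 0.532172   1.27489683]
```

View pics/scene0.png

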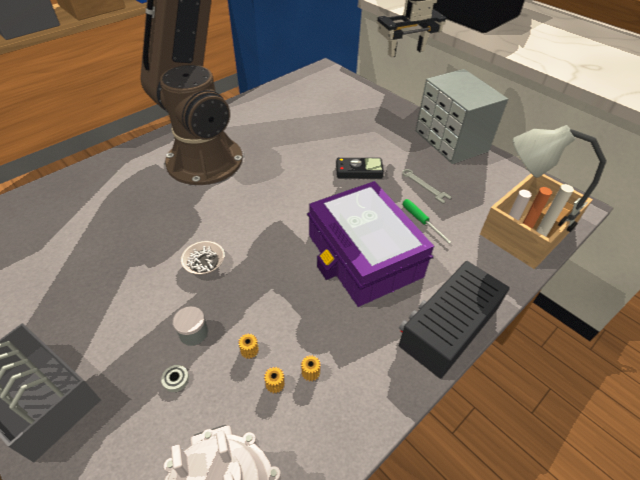

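View pics/top0.png

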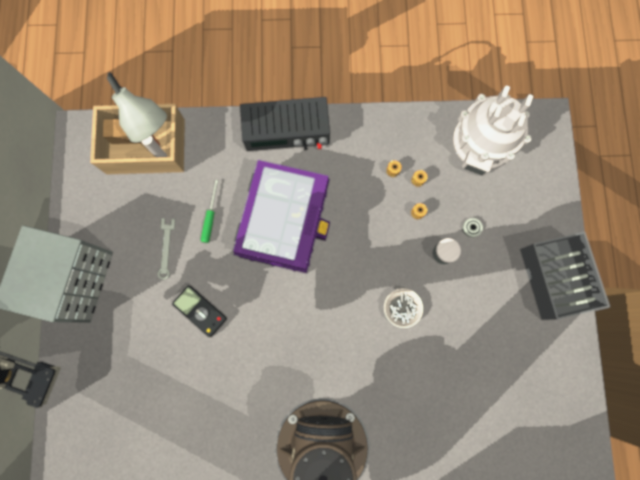

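The scene picture shows the box with its yellow latch at (327,258) and three pinions at (248,346), (275,380) and (311,368). In the top picture the latch is at (322,228), and the pinions are at (420,210), (420,177) and (394,167). The base is at (320,450), so the pinion at top (420,210) looks nearest.

```bash
cat > h.py <<'E'
import numpy as np, cv2
from scipy.spatial.transform import Rotation as Ro
from scipy import ndimage
def cloud(c):
    d=np.asarray(c["depth"]).astype(float); v,u=np.indices(d.shape)
    P=np.stack([(u-c["cx"])/c["fx"]*d,(v-c["cy"])/c["fy"]*d,d],-1)
    R,_=cv2.Rodrigues(np.asarray(c["rvec"],float)); W=(P-np.asarray(c["tvec"]).ravel())@R
    W[d<=0]=np.nan; return W
def project(c,p):
    K=np.array([[c["fx"],0,c["cx"]],[0,c["fy"],c["cy"]],[0,0,1]],float)
    return cv2.projectPoints(np.atleast_2d(np.asarray(p,float)),np.asarray(c["rvec"],float),np.asarray(c["tvec"],float),K,None)[0].reshape(-1,2)
E
python3 - <<'E'
from h import *
for n in ("scene","top"):
    c=dict(np.load(n+"0.npz")); W=cloud(c); hsv=cv2.cvtColor(c["pixels"],cv2.COLOR_BGR2HSV)
    H,S,V=[hsv[...,i].astype(int) for i in range(3)]
    m=(H>10)&(H<32)&(S>160)&(V>90)
    l,k=ndimage.label(m)
    for i in range(1,k+1):
        q=(l==i); 
        if q.sum()<25: continue
        w=W[q]; w=w[np.isfinite(w[:,0])]
        if len(w)<5 or abs(np.median(w[:,2]))>.2: continue
        vv,uu=np.nonzero(q); print(n,q.sum(),uu.mean().round(),vv.mean().round(),'min',np.percentile(w,3,0).round(3),'med',np.median(w,0).round(3),'max',np.percentile(w,97,0).round(3))
    # purple
    m=(H>130)&(H<160)&(S>80)&(V>40); w=W[m]; w=w[np.isfinite(w[:,0])]
    print('purple',len(w),np.percentile(w,[1,50,99],0).round(3))
    t=w[(w[:,2]>.105)&(w[:,2]<.13)]
    # whole lid top area
    mm=cv2.morphologyEx(m.astype(np.uint8),cv2.MORPH_CLOSE,np.ones((61,61)))>0
    w=W[mm]; w=w[np.isfinite(w[:,0])]; t=w[(w[:,2]>.105)&(w[:,2]<.13)]
    rect=cv2.minAreaRect((t[:,:2]*1000).astype(np.float32)); print('lid top',len(t),np.median(t[:,2]),rect)
    w2=w[(w[:,2]>.04)]
    print('bodyrect',cv2.minAreaRect((w2[:,:2]*1000).astype(np.float32)))
    b=W[(S<60)&(abs(W[...,2])<.02)]; print('table z',np.median(b[:,2]))
E
```

```text
scene 68 546.0 190.0 min [0.818 0.441 0.154] med [0.83  0.454 0.159] max [0.842 0.471 0.162]
scene 130 327.0 257.0 min [ 0.553 -0.028  0.046] med [ 0.57  -0.019  0.056] max [ 0.585 -0.008  0.064]
scene 331 248.0 346.0 min [ 0.6   -0.302  0.005] med [ 0.622 -0.288  0.036] max [ 0.633 -0.271  0.04 ]
scene 339 310.0 368.0 min [ 0.724 -0.239  0.005] med [ 0.744 -0.227  0.037] max [ 0.756 -0.207  0.04 ]
scene 355 274.0 380.0 min [ 0.695 -0.309  0.004] med [ 0.715 -0.296  0.037] max [ 0.727 -0.277  0.04 ]
purple 5932 [[ 0.462 -0.035  0.003]
 [ 0.657  0.019  0.094]
 [ 0.739  0.196  0.118]]
lid top 6573 0.11486119175695429 ((596.4457397460938, 89.48947143554688), (192.78219604492188, 254.05484008789062), 75.16548156738281)
bodyrect ((593.9459228515625, 75.35071563720703), (221.78160095214844, 259.4075927734375), 75.10926055908203)
table z -0.0015333537161341814
top 78 322.0 227.0 min [ 0.553 -0.027  0.051] med [ 0.567 -0.017  0.061] max [ 0.581 -0.007  0.069]
purple 2725 [[ 0.454 -0.028  0.048]
 [ 0.568  0.045  0.117]
 [ 0.731  0.204  0.123]]
lid top 7000 0.11727059794226816 ((595.4840087890625, 90.35105895996094), (189.58668518066406, 251.11734008789062), 75.00220489501953)
bodyrect ((590.0888671875, 77.32659149169922), (218.02114868164062, 255.34376525878906), 75.21121978759766)
table z 0.0009239699858053724
```

```bash
python3 - <<'E'
from h import *
c=dict(np.load("scene0.npz")); cv2.imwrite("pics/s_crop.png",cv2.resize(c["pixels"][170:310,290:450],None,fx=5,fy=4,interpolation=cv2.INTER_CUBIC)[:600])
c=dict(np.load("top0.npz")); cv2.imwrite("pics/t_crop.png",cv2.resize(c["pixels"][150:290,220:450],None,fx=3.4,fy=3.4,interpolation=cv2.INTER_CUBIC))
E
python3 - <<'E'
from h import *
for n,uv in (("scene",(248,346)),("top",(420,210))):
    c=dict(np.load(n+"0.npz")); W=cloud(c)
    u,v=uv; w=W[v-22:v+22,u-22:u+22].reshape(-1,3); w=w[np.isfinite(w[:,0])]
    t=w[(w[:,2]>.033)&(w[:,2]<.05)]
    (cx,cy),rad=cv2.minEnclosingCircle((t[:,:2]*1000).astype(np.float32))
    print(n,len(t),'circle',cx,cy,rad,'median z',np.median(t[:,2]),'bbox',t.min(0).round(3),t.max(0).round(3))
    print('pixel of estimate',project(c,[cx/1000,cy/1000,.04]))
    # bystander neighbours near pinion and heights
E
```

```text
scene 239 circle 613.9398803710938 -284.4563903808594 19.72260093688965 median z 0.03790419381791792 bbox [ 0.595 -0.303  0.033] [ 0.633 -0.265  0.042]
pixel of estimate [[247.280514   340.86988496]]
top 148 circle 613.2379150390625 -282.7178649902344 19.755050659179688 median z 0.0399652941250022 bbox [ 0.594 -0.302  0.034] [ 0.632 -0.264  0.048]
pixel of estimate [[419.3790053  209.69707942]]
```

View pics/t_crop.png

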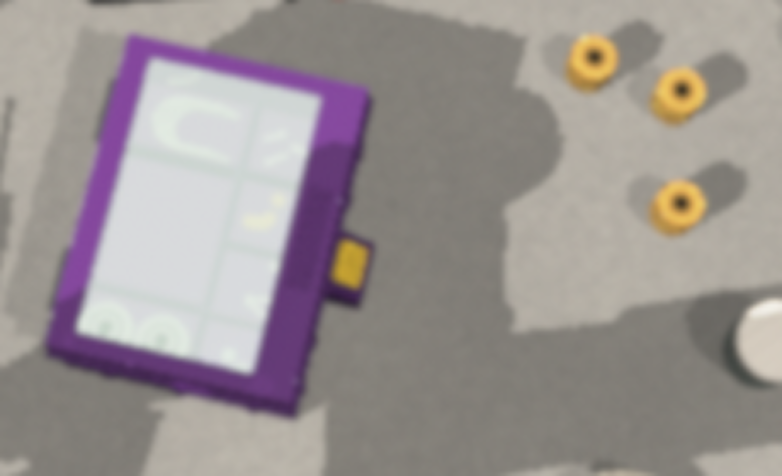

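View pics/s_crop.png

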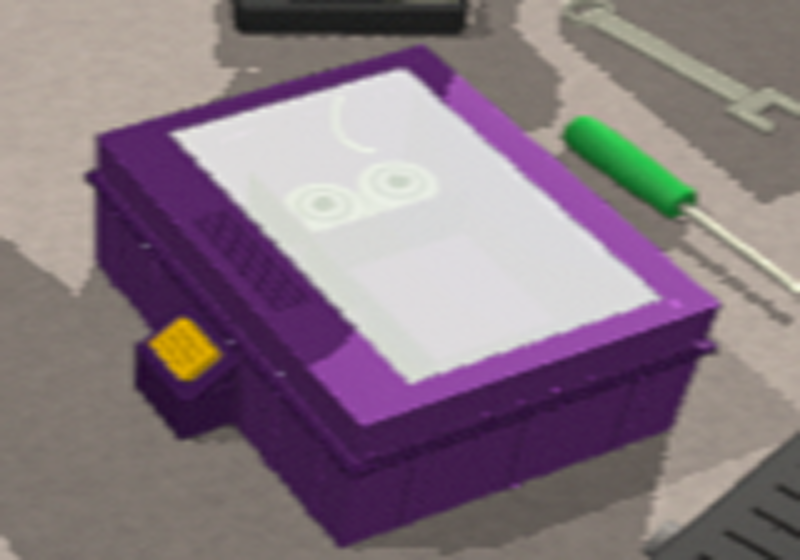

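The top crop shows the empty middle rear bay around (165,225), the ribbed strip by the front edge, and the yellow button at (350,265). The two views agree on the pinion (0.6135, -0.2835, top at 0.040) and on the box yaw (about 75°). Next I'll work out the latch target and the relative moves.

```bash
cat >> h.py <<'E'
O=np.array([.596,.090,0]); YAW=75.1
B=Ro.from_euler('z',YAW,degrees=True).as_matrix(); bx,by,bz=B.T
def box(p): return O+B@np.asarray(p,float)
def lean(a,flip=1):
    "tool leaning a deg: fingers down and to box's back (+a)"
    a=np.radians(a); X=np.sin(a)*bx-np.cos(a)*bz; Y=flip*by; return np.stack([X,Y,np.cross(X,Y)],1)
def cur(st): return Ro.from_euler('xyz',st["eef_rot"],degrees=True).as_matrix()
def rel(st,p,R=None):
    C=cur(st); t=C.T@(np.asarray(p)-st["tcp_pos"])
    a=Ro.from_matrix(C.T@R).as_rotvec(degrees=True) if R is not None else np.zeros(3)
    print('t(tool) mm',(t*1000).round(1),'turn',a.round(2))
E
python3 - <<'E'
from h import *
from plant import r
for n in ("scene","top"):
    c=dict(np.load(n+"0.npz")); W=cloud(c); hsv=cv2.cvtColor(c["pixels"],cv2.COLOR_BGR2HSV)
    H,S,V=[hsv[...,i].astype(int) for i in range(3)]
    m=(H>10)&(H<32)&(S>160)&(V>90)&(np.linalg.norm(W-[.568,-.018,.058],axis=-1)<.03)
    w=(W[m]-O)@B; print(n,np.percentile(w,[5,50,95],0).round(4).tolist())
    q=w-w.mean(0); u,s,v=np.linalg.svd(q); print('normal',v[2],'mean',w.mean(0))
    g=(W-O)@B; k=(np.abs(g[...,1])<.02)&(g[...,0]<-.09)&(g[...,0]>-.14); pts=g[k]
    print(np.array([[x*1000,z*1000] for x,_,z in pts[np.argsort(pts[:,0])]])[::6].round(0).tolist())
st=r.get_state(); print(cur(st).round(3)); print('bx',bx,'by',by)
for f in (1,-1):
    rel(st,box([-.112,0,.058])-.08*lean(40,f)[:,0],lean(40,f))
E
```

```text
scene [[-0.1203, -0.0164, 0.0476], [-0.1123, -0.0035, 0.0565], [-0.1031, 0.0135, 0.0637]]
normal [-0.68552246 -0.01164227  0.72795839] mean [-0.11213518 -0.00259172  0.05603629]
[[-140.0, 2.0], [-139.0, -5.0], [-137.0, -3.0], [-137.0, 0.0], [-135.0, -3.0], [-134.0, -1.0], [-133.0, -5.0], [-132.0, -2.0], [-131.0, -2.0], [-130.0, -2.0], [-128.0, -1.0], [-127.0, -2.0], [-126.0, 1.0], [-126.0, 11.0], [-126.0, 30.0], [-125.0, 12.0], [-125.0, 2.0], [-125.0, 13.0], [-125.0, 31.0], [-125.0, 2.0], [-125.0, 3.0], [-125.0, 25.0], [-125.0, 36.0], [-124.0, 33.0], [-124.0, 21.0], [-124.0, 37.0], [-124.0, 31.0], [-124.0, 41.0], [-124.0, 41.0], [-123.0, 42.0], [-122.0, 42.0], [-121.0, 49.0], [-120.0, 51.0], [-120.0, 49.0], [-120.0, 50.0], [-119.0, 42.0], [-119.0, 41.0], [-118.0, 40.0], [-117.0, 51.0], [-117.0, 42.0], [-116.0, 57.0], [-115.0, 54.0], [-114.0, 54.0], [-113.0, 57.0], [-113.0, 58.0], [-112.0, 60.0], [-111.0, 54.0], [-110.0, 47.0], [-109.0, 47.0], [-109.0, 62.0], [-108.0, 60.0], [-108.0, 56.0], [-106.0, 48.0], [-105.0, 64.0], [-105.0, 63.0], [-104.0, 53.0], [-103.0, 63.0], [-101.0, 60.0],
[... 1076 characters left out ...]
-114.0, 54.0], [-113.0, 61.0], [-112.0, 59.0], [-111.0, 48.0], [-110.0, 55.0], [-109.0, 58.0], [-108.0, 65.0], [-107.0, 65.0], [-106.0, 56.0], [-105.0, 49.0], [-104.0, 69.0], [-103.0, 59.0], [-102.0, 65.0], [-101.0, 63.0], [-99.0, 51.0], [-98.0, 61.0], [-98.0, 84.0], [-97.0, 89.0], [-96.0, 78.0], [-95.0, 83.0], [-94.0, 104.0], [-94.0, 103.0], [-94.0, 121.0], [-93.0, 119.0], [-92.0, 117.0], [-91.0, 112.0], [-90.0, 118.0]]
[[-0.    -0.344 -0.939]
 [-0.001 -0.939  0.344]
 [-1.     0.001 -0.   ]]
bx [0.25713279 0.96637608 0.        ] by [-0.96637608  0.25713279  0.        ]
t(tool) mm [  77.   547.8 -543.6] turn [ 81.04 -32.38 -29.56]
t(tool) mm [  77.   547.8 -543.6] turn [-90.91  30.28 -33.16]
```

```bash
python3 -m creep '[{"tx":-0.064,"ty":0.548,"tz":-0.544,"ax":81,"ay":-32.4,"az":-29.6,"fingers":0},{"tx":-0.064,"ty":0.548,"tz":-0.544,"ax":81,"ay":-32.4,"az":-29.6,"fingers":0},{"tx":-0.064,"ty":0.548,"tz":-0.544,"ax":81,"ay":-32.4,"az":-29.6,"fingers":0},{"tx":-0.064,"ty":0.548,"tz":-0.544,"ax":81,"ay":-32.4,"az":-29.6,"fingers":0},{"tx":-0.064,"ty":0.548,"tz":-0.544,"ax":81,"ay":-32.4,"az":-29.6,"fingers":0}]' 20
cat > lat.py <<'E'
from h import *; from plant import r
import sys
h=float(sys.argv[1]); zz=float(sys.argv[2]) if len(sys.argv)>2 else 0
st=r.get_state(); R=lean(40); rel(st,box([-.1115,0,.058])-h*R[:,0]+[0,0,zz],R); print(st["joints"].round(1),st["tcp_pos"].round(4))
E
python3 lat.py .08 .14
```

```text
time_s: 0.6
tcp_pos: [0.3363, 0.4056, 0.2171]
eef_rot: [-23.3, 69.7, 98.2]
contact_force: [2.1, -0.1, 0.9]
gripper_width: 0.0533
t(tool) mm [-212.4   43.  -475.4] turn [ 43.01 -17.05 -15.61]
[ 61.4  -1.6 -21.1 -14.7 -55.  -23.1] [0.3363 0.4056 0.2171]
```

```bash
python3 -m creep '[{"tx":-0.212,"ty":0.043,"tz":-0.475,"ax":43,"ay":-17,"az":-15.6},{"tx":-0.212,"ty":0.043,"tz":-0.475,"ax":43,"ay":-17,"az":-15.6},{"tx":-0.212,"ty":0.043,"tz":-0.475,"ax":43,"ay":-17,"az":-15.6},{"tx":-0.212,"ty":0.043,"tz":-0.475,"ax":43,"ay":-17,"az":-15.6},{"tx":-0.212,"ty":0.043,"tz":-0.475,"ax":43,"ay":-17,"az":-15.6}]'
python3 lat.py .08 .14
```

```text
t(tool) mm [-212.4   43.  -475.4] turn [ 43.01 -17.05 -15.61]
[ 61.4  -1.6 -21.1 -14.7 -55.  -23.1] [0.3363 0.4056 0.2171]invalid input
```

```bash
python3 -m creep '[{"tx":-0.212,"ty":0.043,"tz":-0.475,"ax":43,"ay":-17,"az":-15.6,"fingers":0},{"tx":-0.212,"ty":0.043,"tz":-0.475,"ax":43,"ay":-17,"az":-15.6,"fingers":0},{"tx":-0.212,"ty":0.043,"tz":-0.475,"ax":43,"ay":-17,"az":-15.6,"fingers":0},{"tx":-0.212,"ty":0.043,"tz":-0.475,"ax":43,"ay":-17,"az":-15.6,"fingers":0},{"tx":-0.212,"ty":0.043,"tz":-0.475,"ax":43,"ay":-17,"az":-15.6,"fingers":0}]'
python3 lat.py .08 .14
```

```text
time_s: 1.1
tcp_pos: [0.4364, 0.1918, 0.2371]
eef_rot: [-4.1, 53.0, 79.1]
contact_force: [1.3, 0.3, -0.1]
gripper_width: 0.013
t(tool) mm [-157.5 -152.1 -183.2] turn [ 7.15 -2.88 -2.57]
[ 15.5  -5.2 -20.4 -37.6 -62.1  -8. ] [0.4364 0.1918 0.2371]
```

```bash
python3 -m creep '[{"tx":-0.1575,"ty":-0.152,"tz":-0.183,"ax":7.1,"ay":-2.9,"az":-2.6,"fingers":0},{"tx":-0.1575,"ty":-0.152,"tz":-0.183,"ax":7.1,"ay":-2.9,"az":-2.6,"fingers":0},{"tx":-0.1575,"ty":-0.152,"tz":-0.183,"ax":7.1,"ay":-2.9,"az":-2.6,"fingers":0},{"tx":-0.1575,"ty":-0.152,"tz":-0.183,"ax":7.1,"ay":-2.9,"az":-2.6,"fingers":0},{"tx":-0.1575,"ty":-0.152,"tz":-0.183,"ax":7.1,"ay":-2.9,"az":-2.6,"fingers":0}]'
python3 lat.py .03
```

```text
time_s: 1.6
tcp_pos: [0.5395, -0.0332, 0.256]
eef_rot: [-0.0, 50.1, 75.3]
contact_force: [1.7, 1.1, 0.3]
gripper_width: 0.0004
t(tool) mm [ 136.1  -22.9 -110.1] turn [ 0.2  -0.14 -0.14]
[-15.9  10.3  -2.1 -40.4 -81.2   9. ] [ 0.5395 -0.0332  0.256 ]
```

```bash
python3 -m creep '[{"tx":0.136,"ty":-0.023,"tz":-0.110,"ax":0.2,"ay":-0.1,"az":-0.1,"fingers":0},{"tx":0.136,"ty":-0.023,"tz":-0.110,"ax":0.2,"ay":-0.1,"az":-0.1,"fingers":0},{"tx":0.136,"ty":-0.023,"tz":-0.110,"ax":0.2,"ay":-0.1,"az":-0.1,"fingers":0},{"tx":0.136,"ty":-0.023,"tz":-0.110,"ax":0.2,"ay":-0.1,"az":-0.1,"fingers":0},{"tx":0.136,"ty":-0.023,"tz":-0.110,"ax":0.2,"ay":-0.1,"az":-0.1,"fingers":0}]'
python3 lat.py 0
cat > snap.py <<'E'
from h import *; from plant import viewer; import sys
n,tag,u,v,w,h,s=sys.argv[1],sys.argv[2],*map(float,sys.argv[3:8])
c=viewer.capture(n); np.savez(f"{n}_{tag}.npz",**c)
x0,y0=int(u-w/2),int(v-h/2); x0=max(x0,0);y0=max(y0,0)
cv2.imwrite(f"pics/{n}_{tag}.png",cv2.resize(c["pixels"][y0:y0+int(h),x0:x0+int(w)],None,fx=s,fy=s,interpolation=cv2.INTER_CUBIC))
E
python3 snap.py scene lat 350 240 200 150 4
```

```text
time_s: 2.1
tcp_pos: [0.5597, -0.0333, 0.0765]
eef_rot: [0.8, 50.0, 75.8]
contact_force: [-0.8, 0.7, 0.5]
gripper_width: 0.0006
t(tool) mm [25.1 -3.6  1.1] turn [-0.31 -0.03 -0.43]
[-16.3  23.2  -9.3 -44.3 -66.9  22.8] [ 0.5597 -0.0333  0.0765]
```

View pics/scene_lat.png

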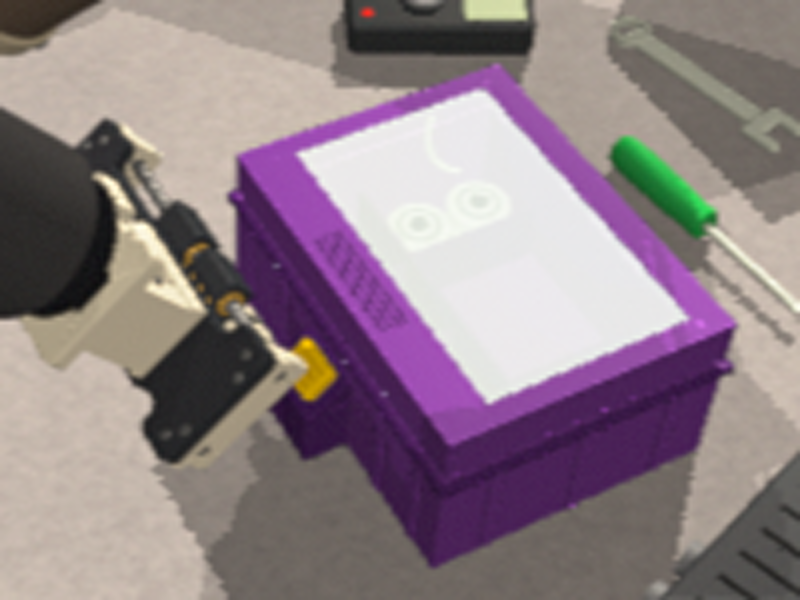

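The picture shows the closed fingertips over the yellow button at (310,370), clear of the lid.

```bash
python3 -m creep '[{"tx":0.020,"ty":-0.003,"tz":0.001,"ax":0,"ay":0,"az":0,"fingers":0},{"tx":0.025,"ty":-0.003,"tz":0.001,"ax":0,"ay":0,"az":0,"fingers":0},{"tx":0.027,"ty":-0.003,"tz":0.001,"ax":0,"ay":0,"az":0,"fingers":0},{"tx":0.028,"ty":-0.003,"tz":0.001,"ax":0,"ay":0,"az":0,"fingers":0},{"tx":0.029,"ty":-0.003,"tz":0.001,"ax":0,"ay":0,"az":0,"fingers":0}]'
python3 lat.py 0
python3 snap.py scene lat2 350 240 200 150 4
```

```text
time_s: 2.65
tcp_pos: [0.5704, -0.0165, 0.0607]
eef_rot: [-0.2, 50.1, 75.1]
contact_force: [-0.2, 0.5, -0.4]
gripper_width: 0.0005
t(tool) mm [ 0.8  2.6 -3.3] turn [ 0.13 -0.07  0.02]
[-14.6  24.3  -9.9 -45.4 -64.3  23.4] [ 0.5704 -0.0165  0.0607]
```

View pics/scene_lat2.png

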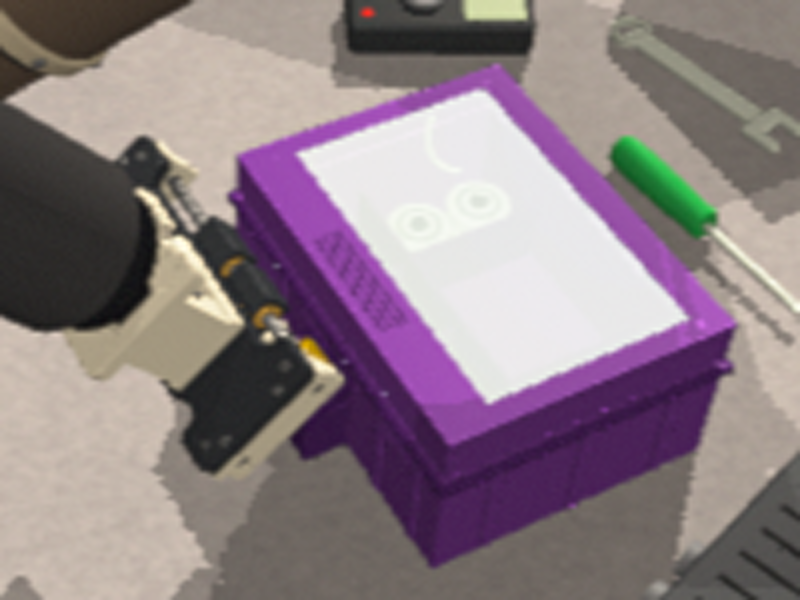

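Not touching yet (force near 0). I'll advance in small steps.

```bash
python3 -m creep '[{"tx":0.001,"ty":0.001,"tz":-0.001,"ax":0,"ay":0,"az":0,"fingers":0},{"tx":0.002,"ty":0.001,"tz":-0.001,"ax":0,"ay":0,"az":0,"fingers":0},{"tx":0.003,"ty":0.001,"tz":-0.001,"ax":0,"ay":0,"az":0,"fingers":0}]'
python3 lat.py 0
```

```text
time_s: 3.0
tcp_pos: [0.5693, -0.0148, 0.0566]
eef_rot: [0.0, 50.1, 75.2]
contact_force: [-0.1, -0.5, 0.2]
gripper_width: 0.0004
t(tool) mm [-3.2  1.1 -1.7] turn [ 0.04 -0.06 -0.05]
[-14.5  24.5 -10.1 -45.6 -64.   23.7] [ 0.5693 -0.0148  0.0566]
```

```bash
python3 -m creep '[{"tx":0.001,"ty":0,"tz":0,"ax":0,"ay":0,"az":0,"fingers":0},{"tx":0.002,"ty":0,"tz":0,"ax":0,"ay":0,"az":0,"fingers":0}]'
python3 lat.py 0; python3 snap.py scene lat3 350 240 200 150 4
```

```text
time_s: 3.2
tcp_pos: [0.5697, -0.0134, 0.055]
eef_rot: [0.0, 50.1, 75.2]
contact_force: [-0.1, 0.1, -0.6]
gripper_width: 0.0007
t(tool) mm [-5.4  1.1 -1.7] turn [ 0.05 -0.06 -0.06]
[-14.4  24.7 -10.2 -45.7 -63.8  23.8] [ 0.5697 -0.0134  0.055 ]
```

View pics/scene_lat3.png

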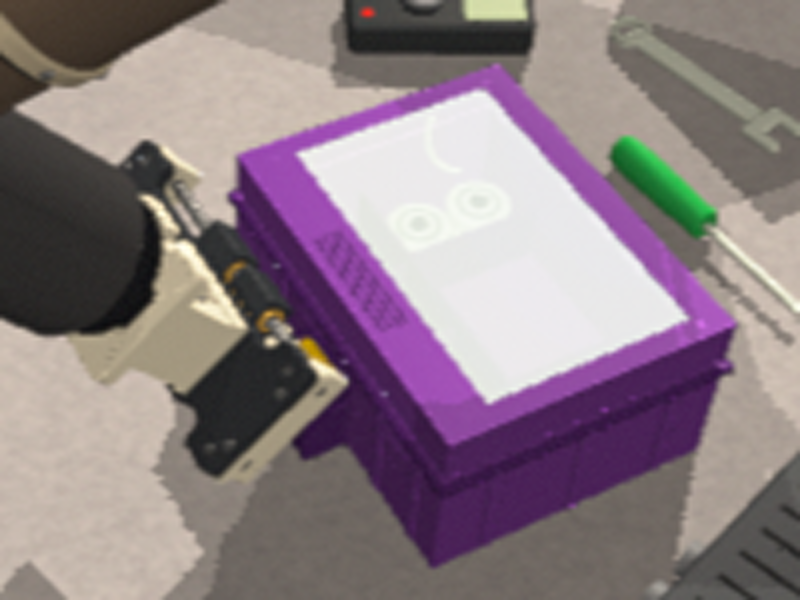

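```bash
python3 -m creep '[{"tx":0.001,"ty":0,"tz":0,"ax":0,"ay":0,"az":0,"fingers":0},{"tx":0.002,"ty":0,"tz":0,"ax":0,"ay":0,"az":0,"fingers":0},{"tx":0.002,"ty":0,"tz":0,"ax":0,"ay":0,"az":0,"fingers":0}]'
python3 lat.py 0; python3 -m creep '[{"tx":0.001,"ty":0,"tz":0,"ax":0,"ay":0,"az":0,"fingers":0},{"tx":0.002,"ty":0,"tz":0,"ax":0,"ay":0,"az":0,"fingers":0},{"tx":0.002,"ty":0,"tz":0,"ax":0,"ay":0,"az":0,"fingers":0}]'
python3 lat.py 0;  python3 snap.py scene lat4 350 240 200 150 4;python3 snap.py top lat4 320 220 200 150 4
```

```text
time_s: 3.55
tcp_pos: [0.5699, -0.0121, 0.0535]
eef_rot: [0.0, 50.1, 75.2]
contact_force: [-0.1, 0.8, -0.4]
gripper_width: 0.0001
t(tool) mm [-7.4  1.1 -1.8] turn [ 0.05 -0.06 -0.06]
[-14.2  24.8 -10.2 -45.8 -63.6  23.8] [ 0.5699 -0.0121  0.0535]
time_s: 3.85
tcp_pos: [0.5703, -0.0109, 0.052]
eef_rot: [0.0, 50.1, 75.2]
contact_force: [-0.0, -0.3, -0.4]
gripper_width: 0.0006
t(tool) mm [-9.4  1.1 -1.8] turn [ 0.05 -0.06 -0.06]
[-14.1  24.9 -10.3 -45.9 -63.4  23.9] [ 0.5703 -0.0109  0.052 ]
```

View pics/scene_lat4.png

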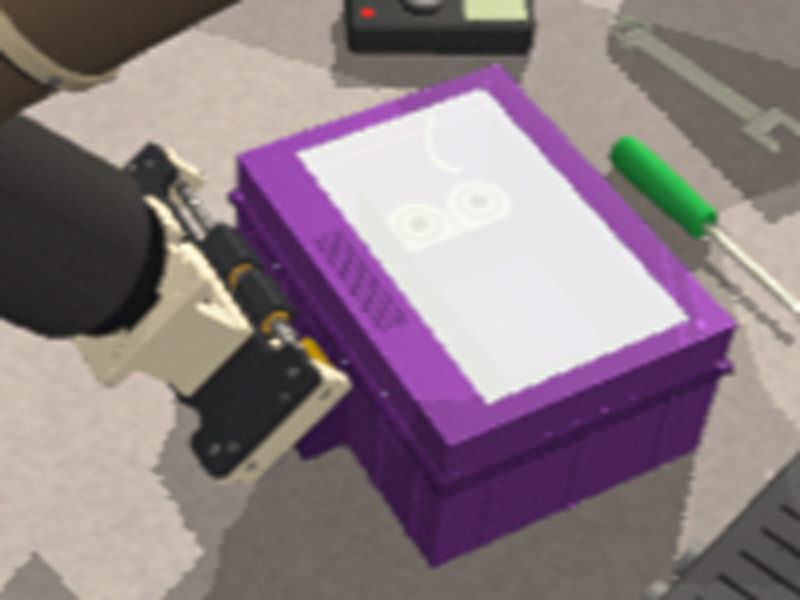

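View pics/top_lat4.png

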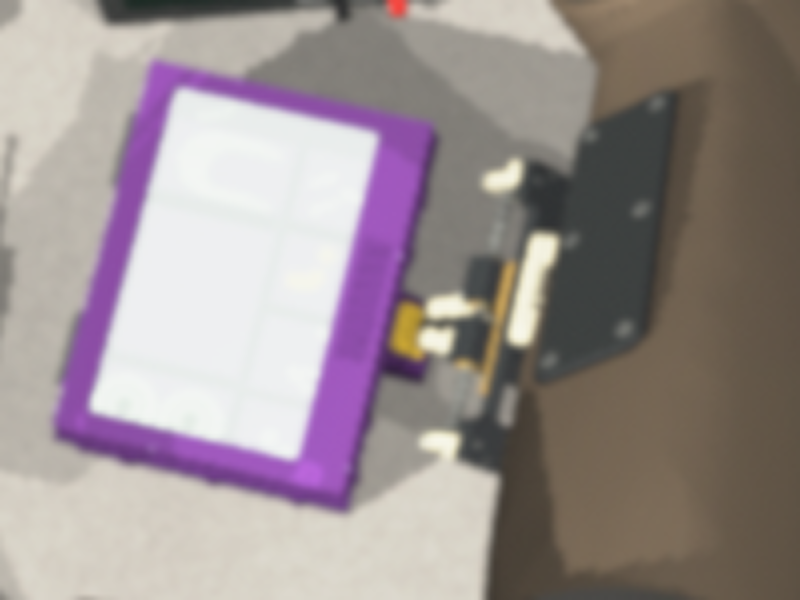

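Run:
```python
from h import *; from plant import r
st=r.get_state(); R=cur(st)
for n in("top","scene"):
    c=dict(np.load(n+"_lat4.npz")); print(n,'tcp px',project(c,st["tcp_pos"]),'latch px',project(c,box([-.1115,0,.058])))
    W=cloud(c); px=c["pixels"].astype(int)
    t=(W-st["tcp_pos"])@R
    hsv=cv2.cvtColor(c["pixels"],cv2.COLOR_BGR2HSV)
    m=(np.abs(t[...,1])<.03)&(np.abs(t[...,2])<.03)&(t[...,0]>-.06)&(t[...,0]<.02)
    for v,u in np.argwhere(m): 
        if (t[v,u,0]>-.03): print((u,v),(t[v,u]*1000).round().astype(int).tolist(),hsv[v,u].tolist())
```

```text
top tcp px [[320.22862898 226.75310975]] latch px [[322.78542991 227.32943055]]
(np.int64(320), np.int64(213)) [-22, -29, 28] [140, 103, 116]
(np.int64(319), np.int64(214)) [-13, -28, 24] [141, 129, 130]
(np.int64(320), np.int64(214)) [-17, -27, 24] [140, 90, 111]
(np.int64(319), np.int64(215)) [-16, -24, 26] [140, 122, 123]
(np.int64(320), np.int64(215)) [-17, -25, 23] [141, 76, 107]
(np.int64(319), np.int64(216)) [-18, -21, 26] [141, 121, 120]
(np.int64(320), np.int64(216)) [-21, -22, 25] [141, 70, 105]
(np.int64(319), np.int64(217)) [-17, -19, 24] [141, 121, 116]
(np.int64(318), np.int64(218)) [-19, -15, 28] [141, 134, 131]
(np.int64(319), np.int64(218)) [-21, -15, 27] [141, 127, 108]
(np.int64(320), np.int64(218)) [-2, -22, 9] [141, 101, 96]
(np.int64(321), np.int64(218)) [-1, -23, 5] [142, 62, 91]
(np.int64(318), np.int64(219)) [-14, -14, 24] [141, 132, 122]
(np.int64(319), np.int64(219)) [-19, -13, 24] [142, 117, 100]
(np.int64(320), np.int64(219)) [0, -20, 7] [149, 83, 86]
(np.int64(321), np.int64(219)) [-1, -20, 4] [159, 67, 87]
(np.int64(322), np.int64(219)) [-2, -21, 2] [15
[... 23000 characters left out ...]
)) [20, -26, -17] [142, 163, 61]
(np.int64(327), np.int64(272)) [6, -23, -28] [155, 54, 81]
(np.int64(328), np.int64(272)) [10, -23, -28] [141, 151, 64]
(np.int64(329), np.int64(272)) [10, -25, -26] [141, 176, 61]
(np.int64(330), np.int64(272)) [13, -25, -24] [142, 177, 62]
(np.int64(331), np.int64(272)) [19, -23, -24] [140, 174, 63]
(np.int64(327), np.int64(273)) [6, -25, -30] [140, 162, 63]
(np.int64(328), np.int64(273)) [12, -23, -30] [140, 177, 62]
(np.int64(329), np.int64(273)) [15, -24, -29] [140, 166, 63]
(np.int64(330), np.int64(273)) [17, -24, -27] [142, 177, 62]
(np.int64(331), np.int64(273)) [20, -24, -26] [141, 173, 62]
(np.int64(330), np.int64(274)) [18, -26, -29] [140, 159, 64]
```

The depth shows the yellow face at tool x ≈ -10 mm and still out, with no fingertip there. I'll measure where the visible fingertips really are relative to the reported TCP.

Run:
```python
from h import *; from plant import r
st=r.get_state(); R=cur(st)
for n in("top","scene"):
    c=dict(np.load(n+"_lat4.npz")); W=cloud(c)
    t=(W-st["tcp_pos"])@R*1000
    hsv=cv2.cvtColor(c["pixels"],cv2.COLOR_BGR2HSV).astype(int)
    m=(hsv[...,1]<90)&(hsv[...,2]>120)&(np.abs(t[...,1])<35)&(np.abs(t[...,2])<45)&(t[...,0]>-60)&(t[...,0]<10)&(W[...,2]>.02)
    q=t[m]; vu=np.argwhere(m); o=np.argsort(-q[:,0])[:14]
    print(n,len(q)); print([(vu[i][::-1].tolist(),q[i].round().tolist()) for i in o])
    print(project(c,[st["tcp_pos"]+R@[a,0,0] for a in (0,-.02,-.04,-.066)]).round(1).tolist())
```

```text
top 84
[([325, 221], [1.0, -20.0, -12.0]), ([318, 225], [-2.0, -2.0, 10.0]), ([317, 229], [-3.0, 10.0, 11.0]), ([317, 230], [-4.0, 13.0, 11.0]), ([326, 233], [-6.0, 12.0, -19.0]), ([326, 220], [-33.0, -14.0, 12.0]), ([325, 227], [-34.0, 4.0, 10.0]), ([326, 221], [-34.0, -12.0, 12.0]), ([324, 230], [-35.0, 13.0, 12.0]), ([326, 223], [-36.0, -6.0, 12.0]), ([328, 233], [-37.0, 17.0, -2.0]), ([325, 230], [-37.0, 13.0, 10.0]), ([327, 220], [-37.0, -14.0, 12.0]), ([327, 223], [-38.0, -7.0, 10.0])]
[[320.2, 226.8], [325.0, 226.7], [329.8, 226.6], [336.3, 226.5]]
scene 2
[([334, 257], [1.0, -10.0, 9.0]), ([325, 251], [-38.0, -7.0, 11.0])]
[[329.2, 256.4], [324.6, 254.2], [319.9, 251.8], [313.5, 248.7]]
```

Run:
```python
from h import *
c=dict(np.load("scene0.npz"))
p=project(c,[[.2318,.6334,.1953]]+[[.2318+s*.344*.044,.6334+s*.939*.044,.1953+z] for s in(-1,1) for z in (0,.019)]); print(p.round(1).tolist())
im=cv2.resize(c["pixels"][0:90,350:470],None,fx=6,fy=6,interpolation=cv2.INTER_CUBIC)
for a in p: cv2.circle(im,tuple(int(x) for x in (a-[350,0])*6+3),4,(0,0,255),-1)
cv2.imwrite("pics/grip0.png",im)
c=dict(np.load("top_lat4.npz")); im=cv2.resize(c["pixels"][195:265,300:390],None,fx=8,fy=8,interpolation=cv2.INTER_NEAREST)
cv2.imwrite("pics/topz.png",im)
```

```text
[[404.2, 62.1], [392.1, 64.5], [392.9, 58.6], [416.2, 59.9], [417.3, 54.1]]
```

View pics/grip0.png

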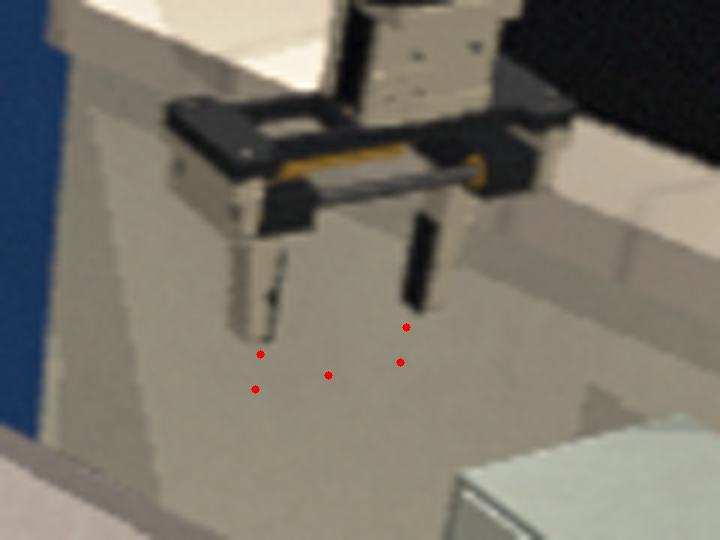

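View pics/topz.png

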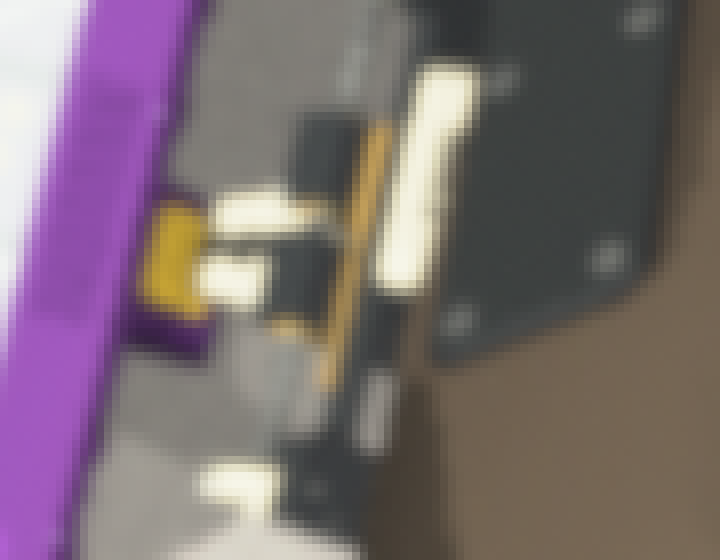

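The reported TCP lies about 25–30 mm beyond the visible fingertips along tool x. This shows both at the start (scene picture, tips at (258,342) against the projected red dot at (255,389)) and now. No force at a nominal 9 mm inside the button confirms it, so I'll go on by sight and touch and calibrate on contact.

```bash
python3 -m creep '[{"tx":0.003,"ty":0,"tz":0,"ax":0,"ay":0,"az":0,"fingers":0},{"tx":0.006,"ty":0,"tz":0,"ax":0,"ay":0,"az":0,"fingers":0},{"tx":0.009,"ty":0,"tz":0,"ax":0,"ay":0,"az":0,"fingers":0}]'; python3 lat.py 0;  python3 snap.py top lat5 345 230 90 70 8; python3 snap.py scene lat5 340 250 90 70 8
```

```text
time_s: 4.25
tcp_pos: [0.5718, -0.0052, 0.0449]
eef_rot: [0.0, 50.1, 75.2]
contact_force: [-1.1, 0.3, -0.0]
gripper_width: 0.0004
t(tool) mm [-18.5   1.1  -1.7] turn [ 0.05 -0.06 -0.06]
[-13.6  25.4 -10.6 -46.3 -62.6  24.2] [ 0.5718 -0.0052  0.0449]
```

View pics/top_lat5.png

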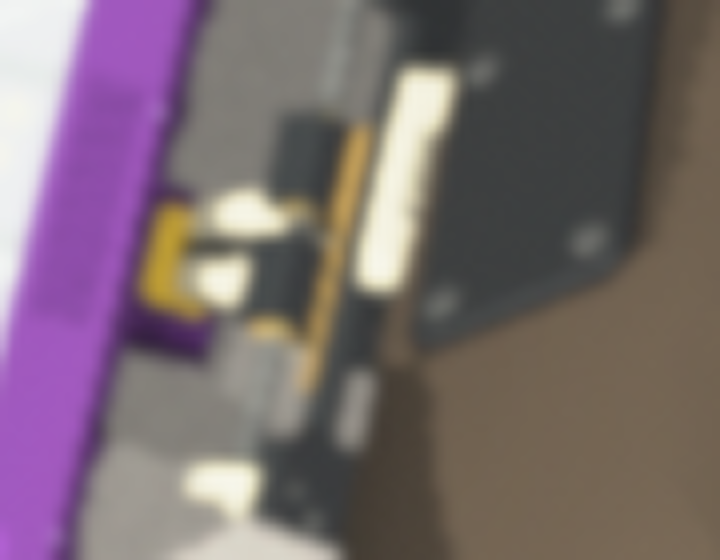

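View pics/scene_lat5.png

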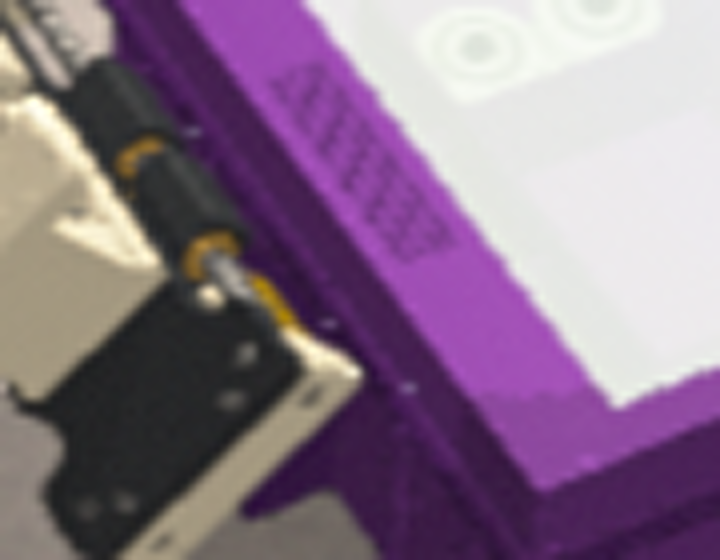

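```bash
python3 -m creep '[{"tx":0.002,"ty":0,"tz":0,"ax":0,"ay":0,"az":0,"fingers":0},{"tx":0.004,"ty":0,"tz":0,"ax":0,"ay":0,"az":0,"fingers":0},{"tx":0.005,"ty":0,"tz":0,"ax":0,"ay":0,"az":0,"fingers":0}]'; python3 lat.py 0; python3 -m creep '[{"tx":0.001,"ty":0,"tz":0,"ax":0,"ay":0,"az":0,"fingers":0},{"tx":0.002,"ty":0,"tz":0,"ax":0,"ay":0,"az":0,"fingers":0},{"tx":0.003,"ty":0,"tz":0,"ax":0,"ay":0,"az":0,"fingers":0}]'; python3 lat.py 0;python3 snap.py scene lat6 340 250 90 70 8
```

```text
time_s: 4.65
tcp_pos: [0.5726, -0.0022, 0.0412]
eef_rot: [0.0, 50.1, 75.2]
contact_force: [0.2, -0.7, -0.1]
gripper_width: 0.0007
t(tool) mm [-23.4   1.1  -1.8] turn [ 0.05 -0.06 -0.06]
[-13.4  25.6 -10.7 -46.6 -62.1  24.4] [ 0.5726 -0.0022  0.0412]
time_s: 4.95
tcp_pos: [0.5731, -0.0004, 0.039]
eef_rot: [0.0, 50.1, 75.2]
contact_force: [-0.3, 0.0, -0.5]
gripper_width: 0.0003
t(tool) mm [-26.3   1.2  -1.8] turn [ 0.06 -0.06 -0.05]
[-13.2  25.8 -10.8 -46.7 -61.9  24.5] [ 5.731e-01 -4.000e-04  3.900e-02]
```

View pics/scene_lat6.png

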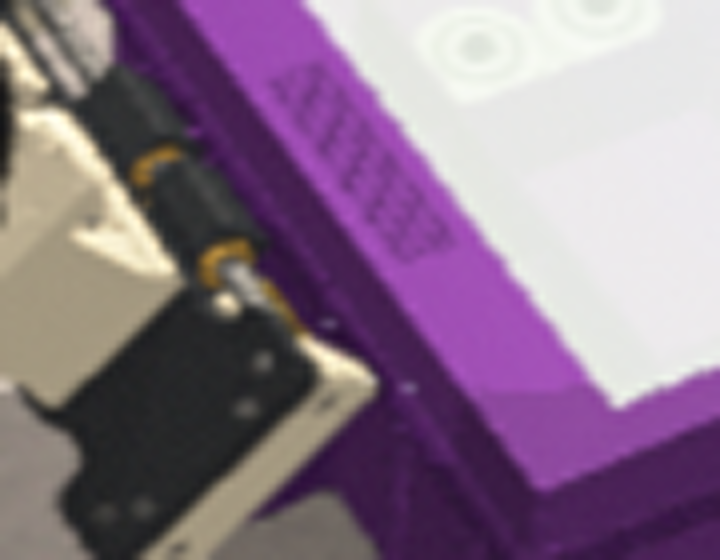

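```bash
python3 -m creep '[{"tx":0.001,"ty":0,"tz":0,"ax":0,"ay":0,"az":0,"fingers":0},{"tx":0.002,"ty":0,"tz":0,"ax":0,"ay":0,"az":0,"fingers":0},{"tx":0.003,"ty":0,"tz":0,"ax":0,"ay":0,"az":0,"fingers":0}]'; python3 lat.py 0;python3 snap.py scene lat7 340 250 90 70 8;python3 snap.py top lat7 345 230 90 70 8
```

```text
time_s: 5.3
tcp_pos: [0.5736, 0.0013, 0.0368]
eef_rot: [-0.0, 50.1, 75.2]
contact_force: [-0.4, -1.2, 3.2]
gripper_width: 0.0004
t(tool) mm [-29.1   1.2  -1.7] turn [ 0.06 -0.07 -0.05]
[-13.   25.9 -10.9 -46.8 -61.6  24.6] [0.5736 0.0013 0.0368]
```

View pics/top_lat7.png

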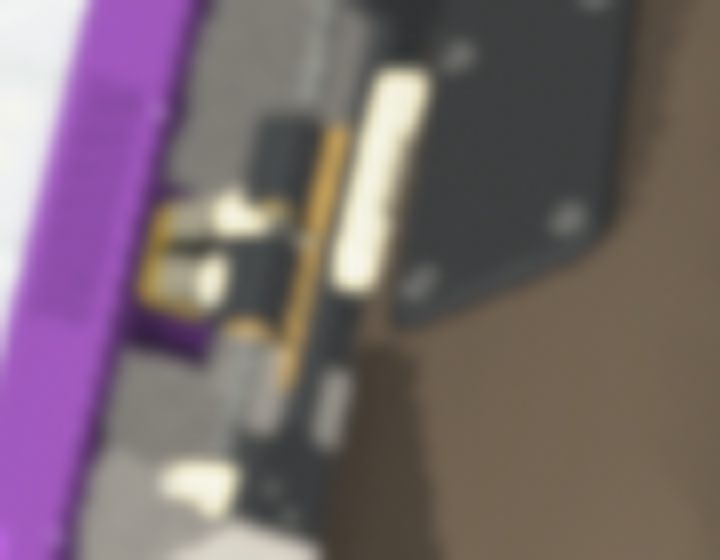

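Contact: 3.4 N along the normal at a nominal 29 mm beyond the face. I'll press on a little.

```bash
python3 -m creep '[{"tx":0.001,"ty":0,"tz":0,"ax":0,"ay":0,"az":0,"fingers":0},{"tx":0.001,"ty":0,"tz":0,"ax":0,"ay":0,"az":0,"fingers":0}]'; python3 -m creep '[{"tx":0.001,"ty":0,"tz":0,"ax":0,"ay":0,"az":0,"fingers":0},{"tx":0.001,"ty":0,"tz":0,"ax":0,"ay":0,"az":0,"fingers":0}]'; python3 lat.py 0;python3 snap.py scene lat8 340 220 200 150 4
```

```text
time_s: 5.6
tcp_pos: [0.5738, 0.002, 0.036]
eef_rot: [-0.0, 50.1, 75.2]
contact_force: [-1.1, -1.4, 2.1]
gripper_width: 0.0002
time_s: 5.8
tcp_pos: [0.574, 0.0027, 0.0352]
eef_rot: [0.0, 50.1, 75.2]
contact_force: [-0.6, -0.8, 1.1]
gripper_width: 0.0009
t(tool) mm [-31.3   1.2  -1.8] turn [ 0.05 -0.06 -0.05]
[-12.9  26.1 -10.9 -46.9 -61.4  24.6] [0.574  0.0027 0.0352]
```

View pics/scene_lat8.png

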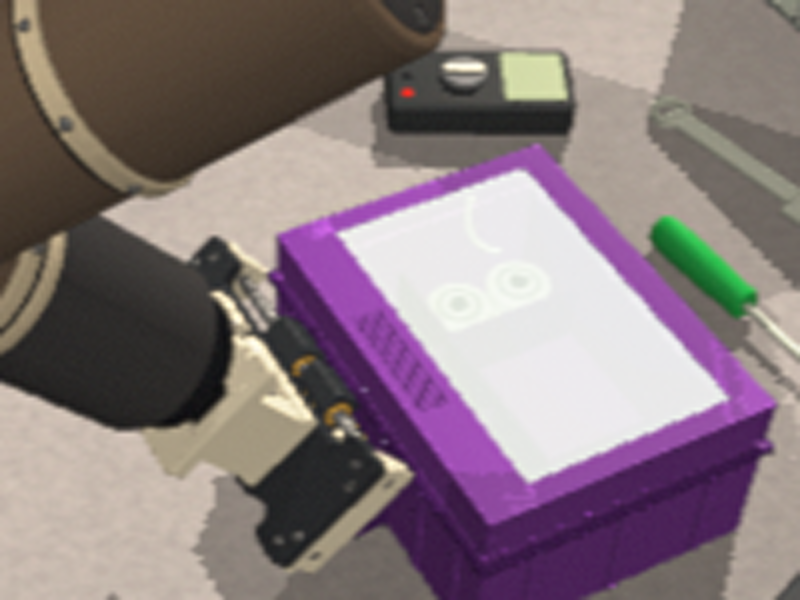

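```bash
python3 -m creep '[{"tx":0.001,"ty":0,"tz":0,"ax":0,"ay":0,"az":0,"fingers":0},{"tx":0.002,"ty":0,"tz":0,"ax":0,"ay":0,"az":0,"fingers":0}]'; python3 -m creep '[{"tx":0.001,"ty":0,"tz":0,"ax":0,"ay":0,"az":0,"fingers":0},{"tx":0.001,"ty":0,"tz":0,"ax":0,"ay":0,"az":0,"fingers":0}]'; python3 lat.py 0;python3 snap.py scene lat9 340 220 200 150 4
```

```text
time_s: 6.05
tcp_pos: [0.5743, 0.0039, 0.0336]
eef_rot: [0.0, 50.1, 75.2]
contact_force: [0.3, -0.9, 2.9]
gripper_width: 0.0004
time_s: 6.25
tcp_pos: [0.5745, 0.0045, 0.0329]
eef_rot: [0.0, 50.1, 75.2]
contact_force: [-1.1, -1.8, 2.6]
gripper_width: 0.0007
t(tool) mm [-34.3   1.2  -1.8] turn [ 0.06 -0.06 -0.05]
[-12.8  26.2 -11.  -47.1 -61.2  24.8] [0.5745 0.0045 0.0329]
```

View pics/scene_lat9.png

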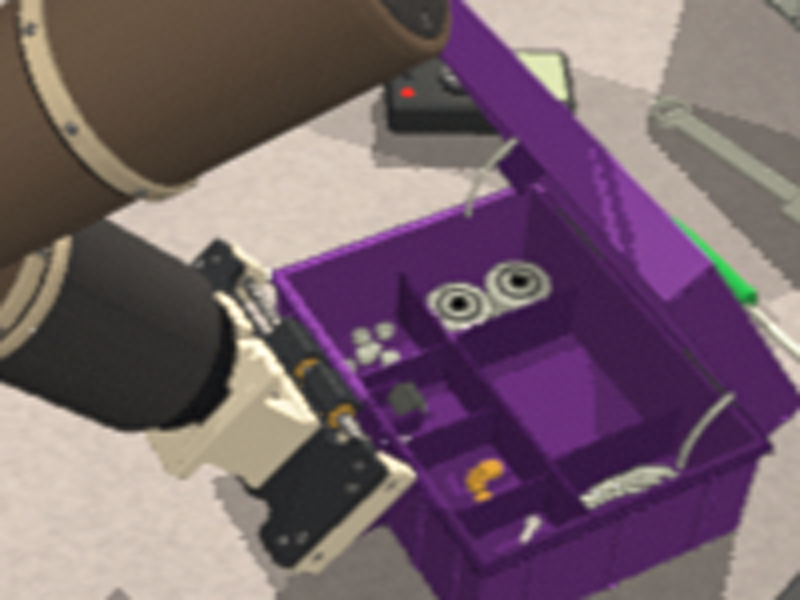

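The lid is up. The crop shows the empty middle rear bay at (565,395), reels at (490,290) and a coil at (630,485). The release point puts the real tips about 28.5 mm behind the reported TCP. I'll retract and check clearances at the pick and place poses against the clouds.

```bash
python3 -m creep '[{"tx":-0.03,"ty":0,"tz":0,"ax":0,"ay":0,"az":0,"fingers":0.07},{"tx":-0.075,"ty":0,"tz":0,"ax":0,"ay":0,"az":0,"fingers":0.07},{"tx":-0.12,"ty":0,"tz":0,"ax":0,"ay":0,"az":0,"fingers":0.07}]'
cat >> h.py <<'E'
D=.0285; G=.019+D     # reported TCP -> real tips, -> real grasp point (back along tool x)
PIN=np.array([.6137,-.2835,0])
def clear(P,g,R,ow,name):
    "points P near; g real grasp point; ow opening"
    t=(P-g)@R*1000
    half=ow*500
    fing=(t[:,0]>-47)&(t[:,0]<24)&(np.abs(np.abs(t[:,1])-half-10.5)<15)&(np.abs(t[:,2])<15)
    body=(t[:,0]>-200)&(t[:,0]<-42)&(np.abs(t[:,1])<102)&(np.abs(t[:,2])<44)
    print(name,'finger hits',fing.sum(),'body hits',body.sum())
    for m in (fing,body):
        if m.any(): q=(P[m]-O)@B*1000; print('  box-frame range',q.min(0).round(),q.max(0).round(),'n',m.sum())
E
python3 - <<'E'
from h import *; from plant import r
P=[]
for n in("top0","scene0"):
    w=cloud(dict(np.load(n+".npz"))).reshape(-1,3); P.append(w[np.isfinite(w[:,0])&(w[:,2]>.01)&(w[:,2]<.3)&(w[:,1]<.2)])
P=np.vstack(P)
for a in (33,36):
    g=PIN+[0,0,.028]; clear(P,g,lean(a),.07,f'pick {a}')
W=cloud(dict(np.load("scene_lat9.npz"))); b=((W-O)@B)*1000
m=np.isfinite(b[...,0])&(np.abs(b[...,1])<128)&(b[...,0]>-97)&(b[...,0]<97)
Q=W[m]
q=b[m]
for name,xr,yr in(("bayfloor",(10,80),(-45,45)),("left+y",(0,90),(62,122)),("right-y",(0,90),(-122,-62)),("front",(-88,-12),(-120,120)),("mid front",(-40,-10),(-60,60))):
    k=(q[:,0]>xr[0])&(q[:,0]<xr[1])&(q[:,1]>yr[0])&(q[:,1]<yr[1]); print(name,k.sum(),'z pct',np.percentile(q[k,2],[2,50,90,98]).round())
for a in (33,36):
    clear(Q,box([.044,0,.0035+.028]),lean(a),.055,f'place {a}')
st=r.get_state(); R=lean(33); rel(st,PIN+[0,0,.028]+(G-.14)*R[:,0]+[0,0,.05],R); print(st["tcp_pos"])
E
```

```text
time_s: 6.6
tcp_pos: [0.5539, -0.0702, 0.1253]
eef_rot: [0.2, 50.1, 75.4]
contact_force: [1.5, 0.5, 0.6]
gripper_width: 0.0193
pick 33 finger hits 1 body hits 94
  box-frame range [-362. -165.   11.] [-362. -165.   11.] n 1
  box-frame range [-430.  -40.   42.] [-416.  -11.   66.] n 94
pick 36 finger hits 1 body hits 144
  box-frame range [-362. -165.   11.] [-362. -165.   11.] n 1
  box-frame range [-434.  -44.   39.] [-416.  -11.   66.] n 144
bayfloor 653 z pct [ -1.   3. 258. 261.]
left+y 926 z pct [ 15.  48. 255. 260.]
right-y 459 z pct [  2. 251. 259. 261.]
front 1230 z pct [ -1.  16.  78. 232.]
mid front 444 z pct [ -0.  14. 232. 236.]
place 33 finger hits 3 body hits 2
  box-frame range [ 38. -28.   5.] [44. 53. 46.] n 3
  box-frame range [-8. 12. 48.] [-7. 81. 49.] n 2
place 36 finger hits 5 body hits 20
  box-frame range [ 38. -26.   4.] [48. 53. 46.] n 5
  box-frame range [ -8. -98.  47.] [-5. 95. 49.] n 20
t(tool) mm [-178.4 -112.  -165.5] turn [ 0.03  6.94 -0.17]
[ 0.55394184 -0.0701567   0.12533475]
```

Run:
```python
from h import *
P=[]
for n in("top0","scene0"):
    w=cloud(dict(np.load(n+".npz"))).reshape(-1,3); P.append(w[np.isfinite(w[:,0])&(w[:,2]>.008)&(w[:,2]<.3)&(w[:,1]<.3)])
P=np.vstack(P)
g=PIN+[0,0,.028]
P=P[np.linalg.norm(P[:,:2]-PIN[:2],axis=1)>.026]
for psi in range(-60,65,10):
    R=Ro.from_euler('z',psi,degrees=True).as_matrix()@lean(33)
    t=(P-g)@R*1000
    # distance to boxes
    def dist(lo,hi): 
        d=np.maximum(np.maximum(lo-t,t-hi),0); return np.linalg.norm(d,axis=1).min()
    f=min(dist(np.array([-47,s*45.5-10.5,-9.5]),np.array([19,s*45.5+10.5,9.5])) for s in(1,-1))
    bd=dist(np.array([-200,-96.5,-39]),np.array([-47,96.5,39]))
    print(psi,'finger clr',f.round(1),'body clr',bd.round(1))
```

```text
-60 finger clr 8.0 body clr 26.1
-50 finger clr 3.2 body clr 29.3
-40 finger clr 1.0 body clr 27.6
-30 finger clr 6.7 body clr 22.3
-20 finger clr 2.1 body clr 14.5
-10 finger clr 0.0 body clr 4.4
0 finger clr 4.0 body clr 0.0
10 finger clr 1.1 body clr 0.0
20 finger clr 2.0 body clr 0.0
30 finger clr 5.8 body clr 2.1
40 finger clr 0.6 body clr 2.8
50 finger clr 3.8 body clr 1.4
60 finger clr 11.9 body clr 1.2
```

Body would hit the grease tin at the box yaw. Turning the pick −30° about vertical gives 22 mm of clearance, and the pinion is round, so this is harmless.

```bash
cat > pin.py <<'E'
from h import *; from plant import r
import sys
h=float(sys.argv[1]); zz=float(sys.argv[2]) if len(sys.argv)>2 else 0
gz=float(sys.argv[3]) if len(sys.argv)>3 else .028
st=r.get_state(); R=Ro.from_euler('z',-30,degrees=True).as_matrix()@lean(33); rel(st,PIN+[0,0,gz+zz]+(G-h)*R[:,0],R); print(st["joints"].round(1),st["tcp_pos"].round(4),'real tip',(st["tcp_pos"]-D*cur(st)[:,0]).round(4))
E
python3 pin.py .11 .03
```

```text
t(tool) mm [-130.3  -95.1 -178.5] turn [ 24.17   6.75 -18.01]
[-19.5  20.6  -6.2 -42.1 -72.7  21.1] [ 0.5539 -0.0702  0.1253] real tip [ 0.5493 -0.0879  0.1472]
```

```bash
python3 -m creep '[{"tx":-0.13,"ty":-0.095,"tz":-0.178,"ax":24.2,"ay":6.7,"az":-18,"fingers":0.07},{"tx":-0.13,"ty":-0.095,"tz":-0.178,"ax":24.2,"ay":6.7,"az":-18,"fingers":0.07},{"tx":-0.13,"ty":-0.095,"tz":-0.178,"ax":24.2,"ay":6.7,"az":-18,"fingers":0.07},{"tx":-0.13,"ty":-0.095,"tz":-0.178,"ax":24.2,"ay":6.7,"az":-18,"fingers":0.07},{"tx":-0.13,"ty":-0.095,"tz":-0.178,"ax":24.2,"ay":6.7,"az":-18,"fingers":0.07}]'; python3 pin.py .04; python3 snap.py scene pin1 280 330 200 150 4;python3 snap.py top pin1 400 220 200 150 4
```

```text
time_s: 7.1
tcp_pos: [0.5901, -0.308, 0.1114]
eef_rot: [-0.3, 56.9, 44.6]
contact_force: [1.1, -0.1, -0.1]
gripper_width: 0.0583
t(tool) mm [ 95.9   1.  -17. ] turn [-0.11  0.09  0.25]
[-33.1  23.6  -0.9 -36.7 -63.1   4.4] [ 0.5901 -0.308   0.1114] real tip [ 0.5791 -0.319   0.1353]
```

View pics/scene_pin1.png

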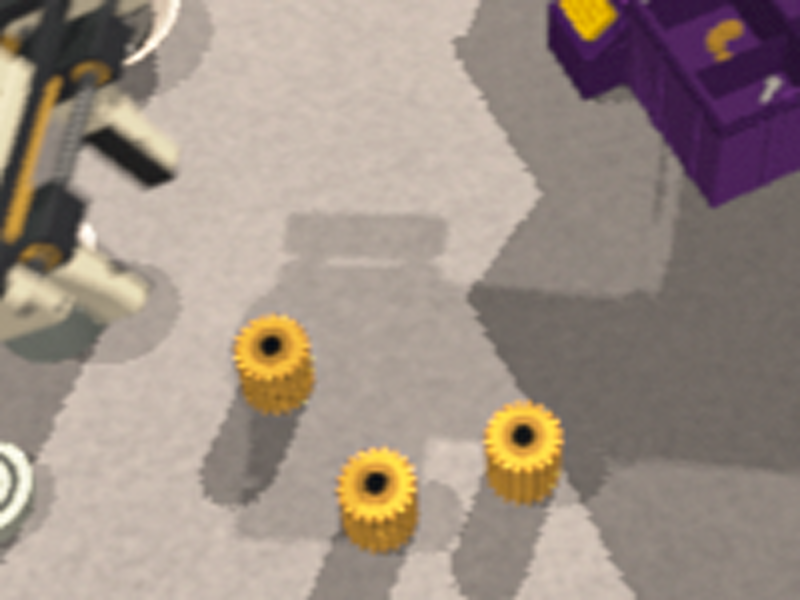

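View pics/top_pin1.png

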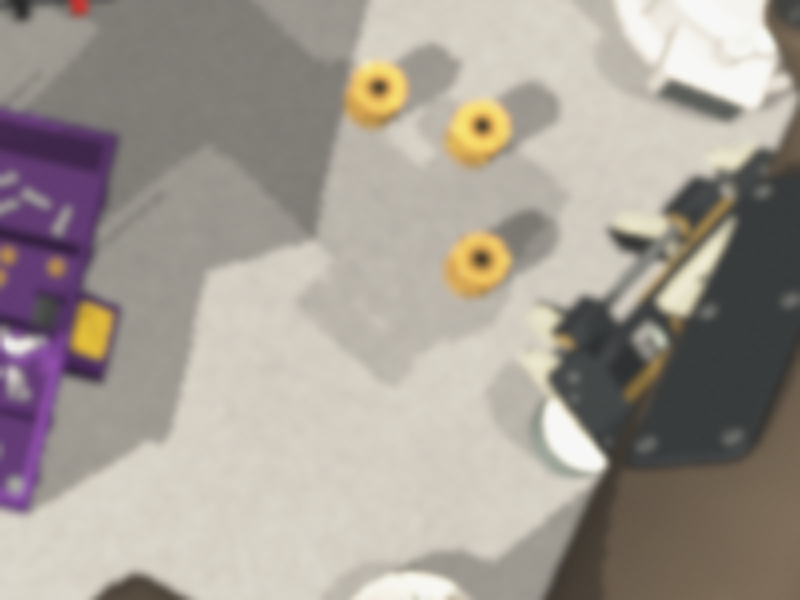

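Run:
```python
from h import *; from plant import r
st=r.get_state(); R=cur(st); w=st["gripper_width"]/2; print(w*2)
for n,o in(("scene",(180,255)),("top",(300,145))):
    c=dict(np.load(n+"_pin1.npz")); W=cloud(c)
    im=cv2.imread(f"pics/{n}_pin1.png")
    for s in(1,-1):
        for z in(-.0095,.0095):
            p=project(c,st["tcp_pos"]+R@[-D,s*w,z])[0]; cv2.circle(im,tuple(int(v) for v in (p-o)*4+2),4,(0,0,255) if s>0 else (255,0,0),-1)
    cv2.imwrite(f"pics/{n}_pin1b.png",im[0:450] if n=="scene" else im[100:500])
```

```text
0.06639065706371754
```

View pics/scene_pin1b.png

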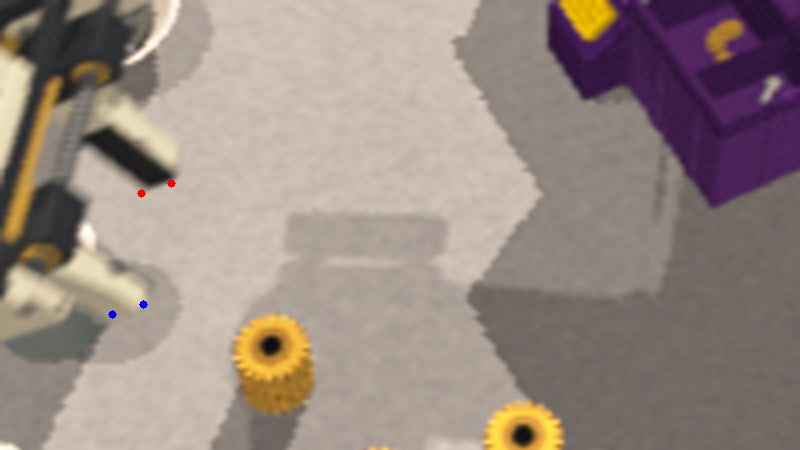

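View pics/top_pin1b.png

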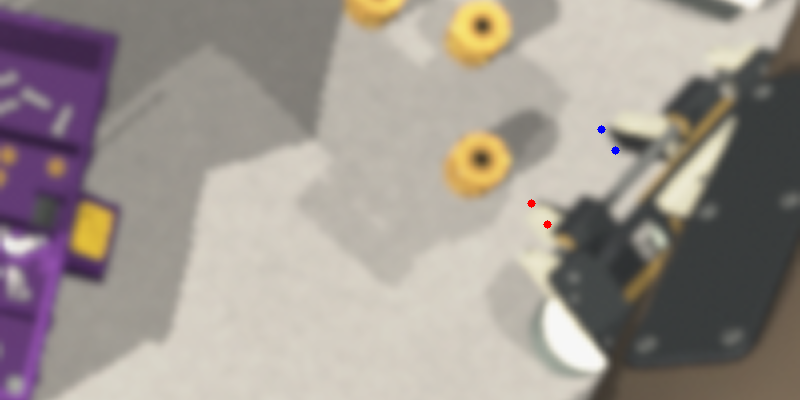

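Projected tip points fall within a few mm of the visible tips in both views, so the offset model is good. Closing in along the tool axis.

```bash
python3 pin.py .03; python3 -m creep '[{"tx":0.03,"ty":0.001,"tz":-0.017,"ax":0,"ay":0,"az":0,"fingers":0.07},{"tx":0.07,"ty":0.001,"tz":-0.017,"ax":0,"ay":0,"az":0,"fingers":0.07},{"tx":0.096,"ty":0.001,"tz":-0.017,"ax":0,"ay":0,"az":0,"fingers":0.07},{"tx":0.096,"ty":0.001,"tz":-0.017,"ax":0,"ay":0,"az":0,"fingers":0.07}]'; python3 pin.py 0; python3 snap.py scene pin2 270 330 160 120 5;python3 snap.py top pin2 420 220 160 120 5
```

```text
t(tool) mm [105.1   3.1 -13.9] turn [-0.16  0.01  0.18]
[-33.3  23.9  -0.7 -36.7 -63.1   4.5] [ 0.5902 -0.311   0.109 ] real tip [ 0.5792 -0.3219  0.1329]
time_s: 7.6
tcp_pos: [0.6154, -0.2759, 0.0163]
eef_rot: [0.6, 56.9, 45.6]
contact_force: [-0.9, 1.2, -0.4]
gripper_width: 0.07
t(tool) mm [34.1 -4.3  0.9] turn [-0.2   0.06 -0.28]
[-30.1  29.9  -3.9 -40.4 -54.6   8.7] [ 0.6154 -0.2759  0.0163] real tip [ 0.6045 -0.287   0.0402]
```

View pics/scene_pin2.png

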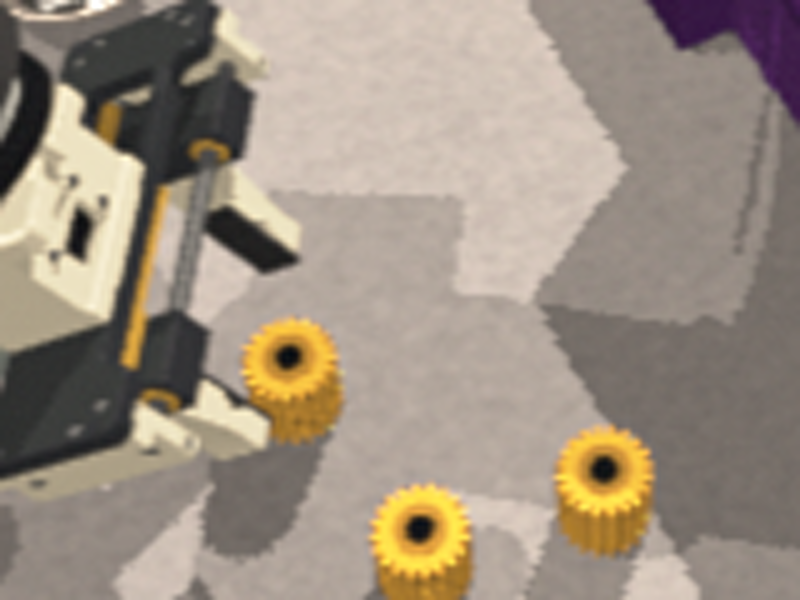

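View pics/top_pin2.png

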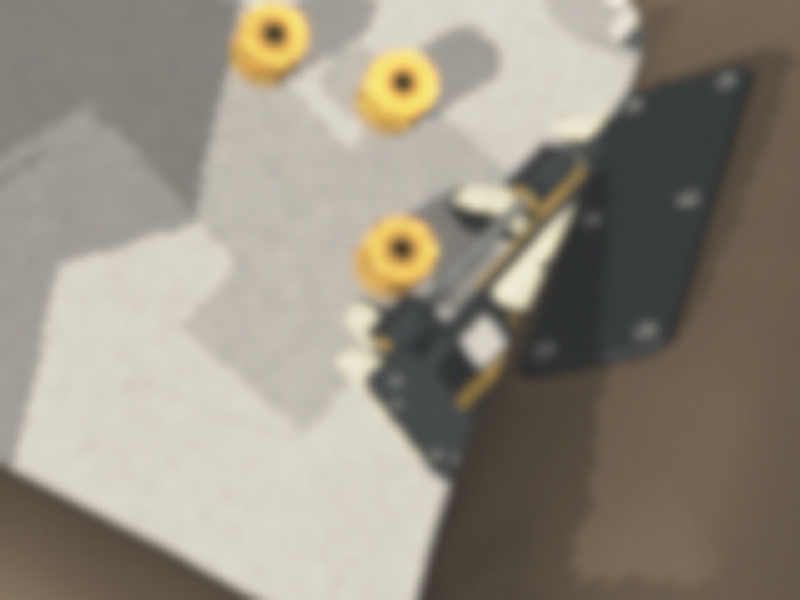

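```bash
python3 -m creep '[{"tx":0,"ty":-0.003,"tz":0.001,"ax":0,"ay":0,"az":0,"fingers":0.07},{"tx":0.006,"ty":-0.004,"tz":0.001,"ax":0,"ay":0,"az":0,"fingers":0.07}]'; python3 -m creep '[{"tx":0,"ty":0,"tz":0,"ax":0,"ay":0,"az":0,"fingers":0.07}]'; python3 pin.py 0;python3 snap.py scene pin3 270 330 160 120 5
```

```text
time_s: 7.9
tcp_pos: [0.6235, -0.2807, 0.0184]
eef_rot: [-0.5, 56.9, 44.6]
contact_force: [0.7, 0.1, -0.3]
gripper_width: 0.0699
time_s: 8.0
tcp_pos: [0.6227, -0.2794, 0.0166]
eef_rot: [-0.2, 56.9, 44.8]
contact_force: [-0.2, 0.7, -0.1]
gripper_width: 0.0698
t(tool) mm [32.8  3.6 -1.7] turn [-0.01  0.12  0.14]
[-30.   30.2  -3.3 -40.4 -54.4   8.7] [ 0.6227 -0.2794  0.0166] real tip [ 0.6117 -0.2903  0.0404]
```

View pics/scene_pin3.png

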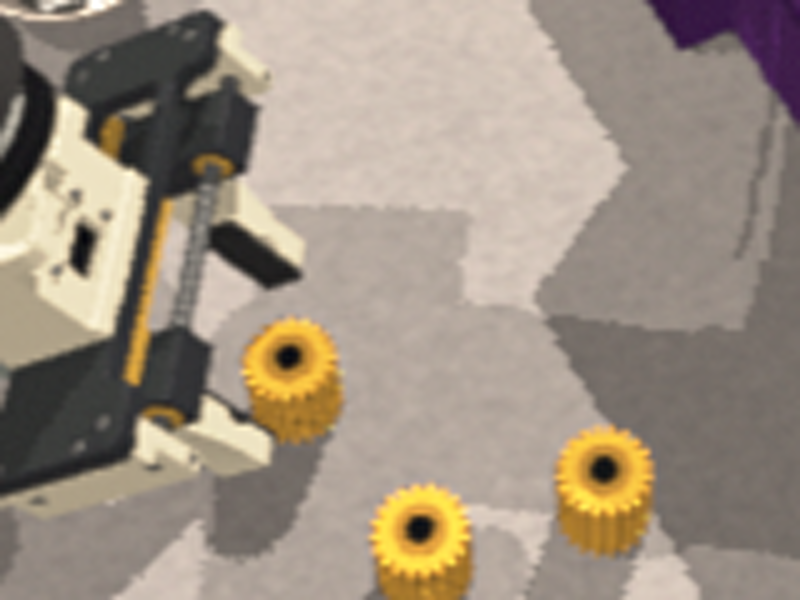

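```bash
python3 -m creep '[{"tx":0,"ty":0.001,"tz":0,"ax":0,"ay":0,"az":0,"fingers":0.07},{"tx":0,"ty":0.001,"tz":0,"ax":0,"ay":0,"az":0,"fingers":0.07}]'; python3 pin.py 0
```

```text
time_s: 8.25
tcp_pos: [0.6216, -0.2785, 0.0164]
eef_rot: [-0.1, 56.9, 44.9]
contact_force: [0.0, -0.9, -0.5]
gripper_width: 0.0703
t(tool) mm [32.8  2.1 -1.3] turn [-0.02  0.1   0.11]
[-30.   30.2  -3.5 -40.4 -54.4   8.7] [ 0.6216 -0.2785  0.0164] real tip [ 0.6105 -0.2895  0.0403]
```

Settled: 33 mm to go, about 1–2 mm sideways. I'll advance slowly, watching the force.

```bash
python3 -m creep '[{"tx":0.008,"ty":0.001,"tz":-0.001,"ax":0,"ay":0,"az":0,"fingers":0.07},{"tx":0.015,"ty":0.001,"tz":-0.001,"ax":0,"ay":0,"az":0,"fingers":0.07},{"tx":0.021,"ty":0.001,"tz":-0.001,"ax":0,"ay":0,"az":0,"fingers":0.07},{"tx":0.025,"ty":0.001,"tz":-0.001,"ax":0,"ay":0,"az":0,"fingers":0.07},{"tx":0.025,"ty":0.001,"tz":-0.001,"ax":0,"ay":0,"az":0,"fingers":0.07}]'; python3 pin.py 0;python3 snap.py scene pin4 270 330 160 120 5;python3 snap.py top pin4 420 220 160 120 5
```

```text
time_s: 8.75
tcp_pos: [0.6299, -0.268, -0.0064]
eef_rot: [0.0, 56.9, 45.1]
contact_force: [-0.3, 0.7, -0.0]
gripper_width: 0.0703
t(tool) mm [ 6.5  0.6 -0.1] turn [-0.05  0.08  0.01]
[-29.   31.9  -3.9 -41.5 -52.3   9.6] [ 0.6299 -0.268  -0.0064] real tip [ 0.6189 -0.279   0.0175]
```

View pics/scene_pin4.png

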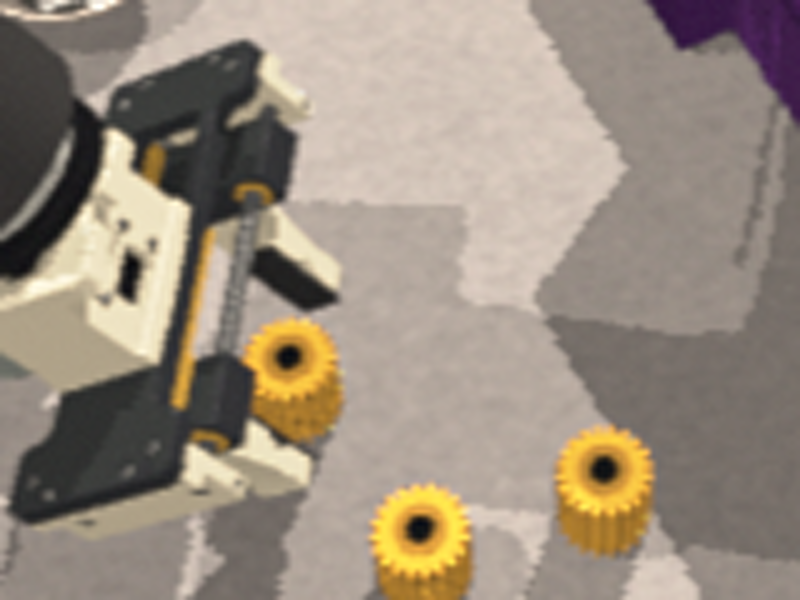

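View pics/top_pin4.png

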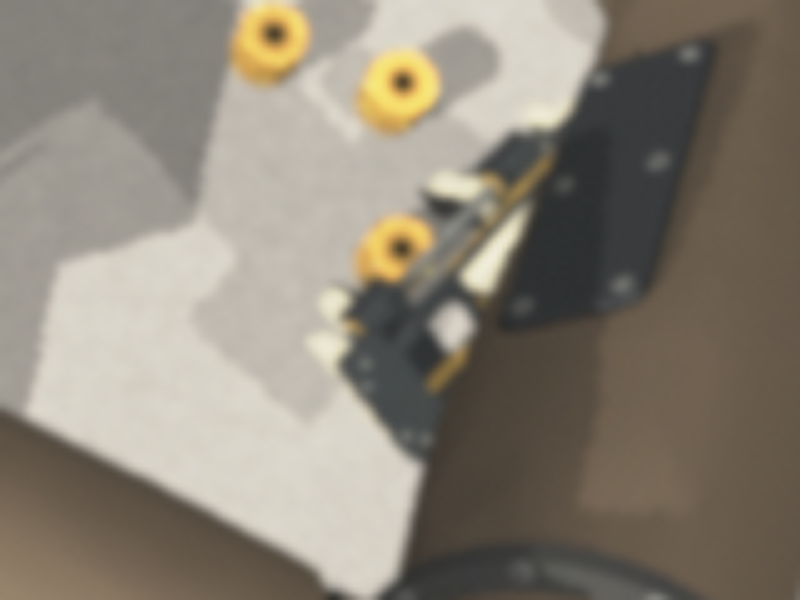

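```bash
python3 -m creep '[{"tx":0.003,"ty":0.0005,"tz":0,"ax":0,"ay":0,"az":0,"fingers":0.07},{"tx":0.006,"ty":0.0005,"tz":0,"ax":0,"ay":0,"az":0,"fingers":0.07},{"tx":0.006,"ty":0.0005,"tz":0,"ax":0,"ay":0,"az":0,"fingers":0.06}]'; python3 pin.py 0; python3 -m creep '[{"tx":0,"ty":0,"tz":0,"ax":0,"ay":0,"az":0,"fingers":0.03},{"tx":0,"ty":0,"tz":0,"ax":0,"ay":0,"az":0,"fingers":0.03},{"tx":0,"ty":0,"tz":0,"ax":0,"ay":0,"az":0,"fingers":0.03},{"tx":0,"ty":0,"tz":0,"ax":0,"ay":0,"az":0,"fingers":0.03},{"tx":0,"ty":0,"tz":0,"ax":0,"ay":0,"az":0,"fingers":0.03}]' 25;  python3 snap.py scene pin5 270 330 160 120 5;python3 snap.py top pin5 420 220 160 120 5; python3 pin.py 0
```

```text
time_s: 9.15
tcp_pos: [0.6319, -0.2658, -0.0107]
eef_rot: [-0.1, 56.9, 45.0]
contact_force: [-0.7, 0.1, 0.4]
gripper_width: 0.0662
t(tool) mm [ 1.2  0.4 -0.2] turn [-0.04  0.09  0.07]
[-28.8  32.2  -4.  -41.8 -51.9   9.8] [ 0.6319 -0.2658 -0.0107] real tip [ 0.6209 -0.2768  0.0131]
time_s: 9.65
tcp_pos: [0.6321, -0.2661, -0.0103]
eef_rot: [-0.1, 56.9, 44.9]
contact_force: [0.7, -0.4, 0.5]
gripper_width: 0.0373
t(tool) mm [ 1.6  0.8 -0.3] turn [-0.02  0.09  0.1 ]
[-28.8  32.2  -3.9 -41.8 -51.9   9.8] [ 0.632  -0.2662 -0.0103] real tip [ 0.621  -0.2771  0.0136]
```

View pics/scene_pin5.png

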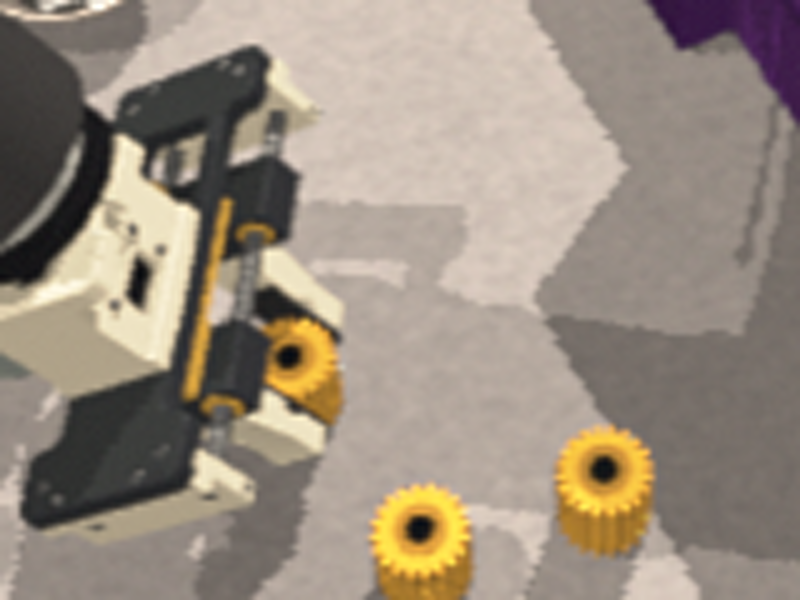

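View pics/top_pin5.png

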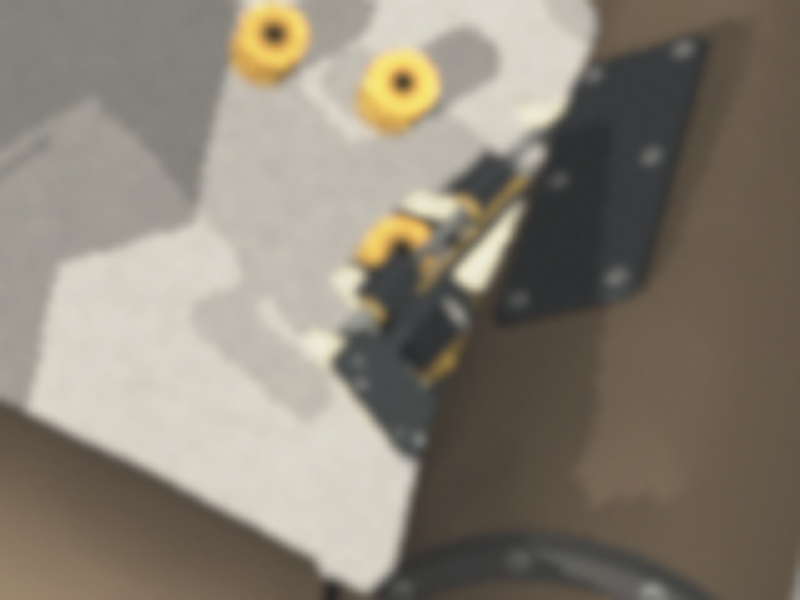

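Gripped: width 37.3 mm, and the pinion sits between the pads in both views. Lifting straight up.

```bash
python3 -m creep '[{"tx":-0.008,"ty":0,"tz":0.005,"ax":0,"ay":0,"az":0,"fingers":0.03},{"tx":-0.025,"ty":0,"tz":0.016,"ax":0,"ay":0,"az":0,"fingers":0.03},{"tx":-0.05,"ty":0,"tz":0.033,"ax":0,"ay":0,"az":0,"fingers":0.03},{"tx":-0.076,"ty":0,"tz":0.05,"ax":0,"ay":0,"az":0,"fingers":0.03},{"tx":-0.1,"ty":0,"tz":0.065,"ax":0,"ay":0,"az":0,"fingers":0.03}]' 30
cat > plc.py <<'E'
from h import *; from plant import r
import sys
h=float(sys.argv[1]); zz=float(sys.argv[2]); a=float(sys.argv[3]) if len(sys.argv)>3 else 33
st=r.get_state(); R=lean(a); rel(st,box([.046,0,.0035+.028+zz])+(G-h)*R[:,0],R)
Rc=cur(st); print('grasp box',((st["tcp_pos"]-G*Rc[:,0]-O)@B*1000).round(1),'w',st["gripper_width"].round(4),'F',st["contact_force"].round(1))
E
python3 plc.py .16 .03; python3 snap.py scene lift 270 330 160 120 5
```

```text
time_s: 10.25
tcp_pos: [0.6318, -0.2662, 0.1121]
eef_rot: [-0.3, 56.9, 44.8]
contact_force: [1.6, -0.4, -3.0]
gripper_width: 0.0374
t(tool) mm [ 79.3 269.3 203.2] turn [-25.12   0.04  16.51]Traceback (most recent call last):
  File "plc.py", line 5, in <module>
    Rc=cur(st); print('grasp box',((st["tcp_pos"]-G*Rc[:,0]-O)@B*1000).round(1),'w',st["gripper_width"].round(4),'F',st["contact_force"].round(1))
                                                                                    ^^^^^^^^^^^^^^^^^^^^^^^^^
AttributeError: 'float' object has no attribute 'round'
```

View pics/scene_lift.png

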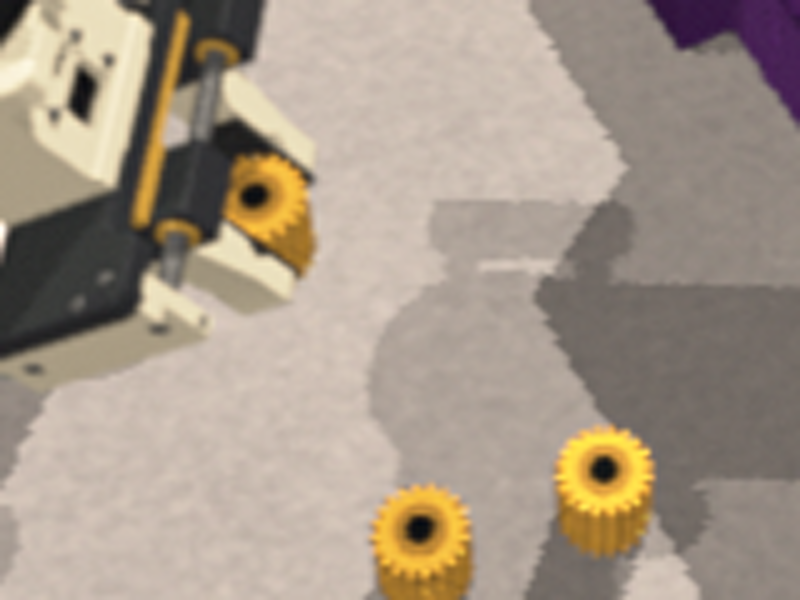

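The pinion is up, held upright at crop (270,215), weighing about 3 N. Moving to the hover point in front of the raised lid.

```bash
sed -i 's/st\["gripper_width"\].round(4)/round(st["gripper_width"],4)/' plc.py; python3 -m creep '[{"tx":0.005,"ty":0.025,"tz":0.02,"ax":-4,"ay":0,"az":2.6,"fingers":0.03},{"tx":0.018,"ty":0.06,"tz":0.045,"ax":-8.5,"ay":0,"az":5.5,"fingers":0.03},{"tx":0.029,"ty":0.097,"tz":0.073,"ax":-13,"ay":0,"az":8.5,"fingers":0.03},{"tx":0.04,"ty":0.135,"tz":0.1,"ax":-18,"ay":0,"az":11.8,"fingers":0.03},{"tx":0.051,"ty":0.173,"tz":0.13,"ax":-22.5,"ay":0,"az":14.8,"fingers":0.03}]'; python3 plc.py .16 .03
```

```text
time_s: 10.8
tcp_pos: [0.6053, -0.0459, 0.1384]
eef_rot: [0.0, 56.9, 72.2]
contact_force: [2.0, 1.1, -2.3]
gripper_width: 0.0376
t(tool) mm [ 46.1  49.7 102.7] turn [-2.47  0.06  1.6 ]
grasp box [-154.8  -42.6  178.2] w 0.0376 F [ 2.   1.1 -2.3]
```

```bash
python3 -m creep '[{"tx":0.015,"ty":0.018,"tz":0.035,"ax":-1,"ay":0,"az":0.6,"fingers":0.03},{"tx":0.03,"ty":0.034,"tz":0.07,"ax":-2,"ay":0,"az":1.2,"fingers":0.03},{"tx":0.04,"ty":0.045,"tz":0.09,"ax":-2.5,"ay":0,"az":1.6,"fingers":0.03},{"tx":0.046,"ty":0.05,"tz":0.103,"ax":-2.5,"ay":0,"az":1.6,"fingers":0.03},{"tx":0.046,"ty":0.05,"tz":0.103,"ax":-2.5,"ay":0,"az":1.6,"fingers":0.03}]'; python3 plc.py .08 .03;  python3 snap.py scene hov 360 220 240 180 3.3;  python3 snap.py top hov 310 220 240 180 3.3
```

```text
time_s: 11.3
tcp_pos: [0.5929, 0.0761, 0.1564]
eef_rot: [-0.1, 56.9, 74.9]
contact_force: [0.4, -1.6, -2.7]
gripper_width: 0.0369
t(tool) mm [79.9  0.7 -1.3] turn [-0.01  0.13  0.1 ]
grasp box [-40.2  -0.5 196.2] w 0.0369 F [ 0.4 -1.6 -2.7]
```

View pics/scene_hov.png

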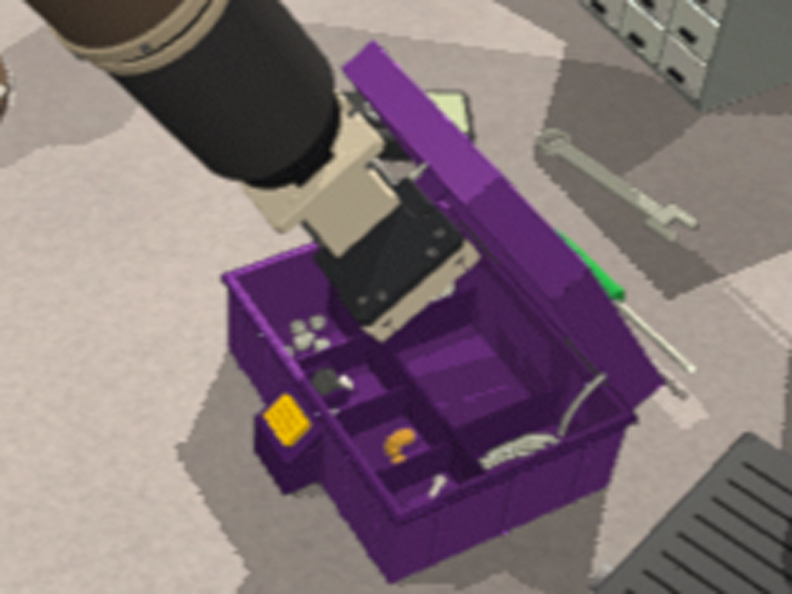

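View pics/top_hov.png

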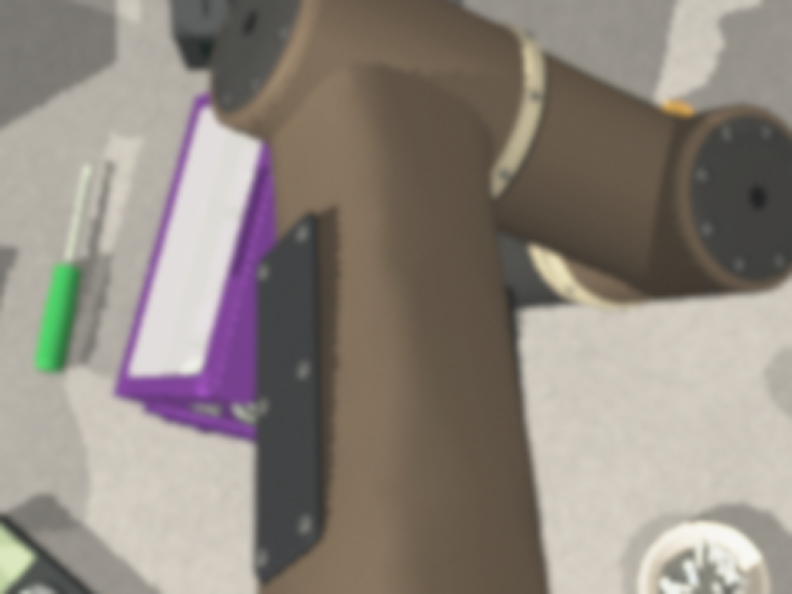

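```bash
cat > lidc.py <<'E'
from h import *
import sys
for n in sys.argv[1:]:
    c=dict(np.load(n+".npz")); W=cloud(c); b=((W-O)@B)*1000; p=b-[95,0,86]
    hsv=cv2.cvtColor(c["pixels"],cv2.COLOR_BGR2HSV).astype(int)
    s=p[...,0]*-.545+p[...,2]*.839; d=p[...,0]*-.839-p[...,2]*.545
    pur=(hsv[...,0]>128)&(hsv[...,0]<160)&(hsv[...,1]>90)
    m=(s>15)&(s<230)&(np.abs(b[...,1])<132)&(d>-60)&(d<90)&~pur&np.isfinite(s)
    m=ndimage.binary_opening(m,iterations=1)
    print(n,m.sum()); 
    for lo in range(15,230,40):
        k=m&(s>=lo)&(s<lo+40)
        if k.any(): print(' s',lo,'d pct',np.percentile(d[k],[1,5,20,50]).round(),'y',np.percentile(b[k][:,1],[2,98]).round())
    L=pur&(s>30)&(s<195)&(d<15)&(d>-45)&(np.abs(b[...,1])<130); print(' lid pts d',np.percentile(d[L],[5,50,95]).round())
E
python3 lidc.py scene_hov top_hov
```

```text
scene_hov 167
 s 15 d pct [-5. -5. -4.  9.] y [-119.  120.]
 s 55 d pct [-1.  0.  3. 10.] y [-114.  110.]
 s 175 d pct [21. 26. 33. 58.] y [-89. -87.]
 s 215 d pct [15. 18. 31. 52.] y [-90. -87.]
 lid pts d [-27. -13.  -0.]
top_hov 1790
 s 15 d pct [-33. -33. -32. -31.] y [-104.  108.]
 s 55 d pct [-33. -33. -32. -31.] y [-83. 109.]
 s 95 d pct [-34. -33. -32. -32.] y [-69. 107.]
 s 135 d pct [-34. -33. -33. -32.] y [-60. 108.]
 lid pts d [-33. -31. -11.]
```

```bash
python3 plc.py .08 .012
python3 - <<'E'
from h import *
c=dict(np.load("scene_hov.npz")); W=cloud(c); b=((W-O)@B)*1000; p=b-[95,0,86]
s=p[...,0]*-.545+p[...,2]*.839; d=p[...,0]*-.839-p[...,2]*.545
for lo in range(200,600,40):
    k=(s>=lo)&(s<lo+40)&(np.abs(b[...,1])<140)&(d>-80)&(d<200)&(b[...,2]>120)
    if k.sum()>5: print(lo,k.sum(),np.percentile(d[k],[1,5,50]).round(),np.percentile(b[k][:,1],[2,98]).round())
E
```

```text
t(tool) mm [95.1  1.3 -8.8] turn [-0.11  0.07  0.1 ]
grasp box [-42.1  -1.1 195.1] w 0.0371 F [ 0.1 -0.9 -2.8]
200 417 [16. 17. 49.] [-95.   5.]
240 1057 [16. 22. 53.] [-97. -41.]
280 786 [16. 19. 53.] [-52. -12.]
320 473 [10. 15. 52.] [-47. -14.]
360 794 [10. 13. 52.] [-47. -13.]
400 906 [10. 14. 53.] [-47. -12.]
440 984 [ 8. 13. 53.] [-51. -13.]
480 1740 [-78. -70.  36.] [-49. -21.]
520 3460 [-78. -73.  -1.] [-49. -25.]
560 4826 [-78. -71.  31.] [-48.  34.]
```

```bash
python3 -m creep '[{"tx":0.025,"ty":0.001,"tz":-0.004,"ax":0,"ay":0,"az":0,"fingers":0.03},{"tx":0.05,"ty":0.001,"tz":-0.008,"ax":0,"ay":0,"az":0,"fingers":0.03},{"tx":0.075,"ty":0.001,"tz":-0.009,"ax":0,"ay":0,"az":0,"fingers":0.03},{"tx":0.095,"ty":0.001,"tz":-0.009,"ax":0,"ay":0,"az":0,"fingers":0.03},{"tx":0.095,"ty":0.001,"tz":-0.009,"ax":0,"ay":0,"az":0,"fingers":0.03}]'; python3 plc.py 0 .012;  python3 snap.py scene hov2 360 220 240 180 3.3; python3 lidc.py scene_hov2
```

```text
time_s: 11.9
tcp_pos: [0.6022, 0.117, 0.0671]
eef_rot: [0.6, 57.0, 75.4]
contact_force: [-0.1, 0.0, -2.7]
gripper_width: 0.0374
t(tool) mm [77.3 -1.1  2.5] turn [-0.36  0.01 -0.14]
grasp box [  1.8   0.8 107. ] w 0.0374 F [-0.1  0.  -2.7]
scene_hov2 1539
 s 15 d pct [-5. -5. -4. 20.] y [-119.  120.]
 s 55 d pct [-1. -1. -1. -1.] y [115. 115.]
 s 95 d pct [30. 33. 38. 54.] y [-89.  -0.]
 s 135 d pct [30. 32. 41. 59.] y [-96. -25.]
 s 175 d pct [29. 33. 47. 62.] y [-51. -12.]
 s 215 d pct [29. 31. 40. 57.] y [-51. -20.]
 lid pts d [-27. -13.  -0.]
```

View pics/scene_hov2.png

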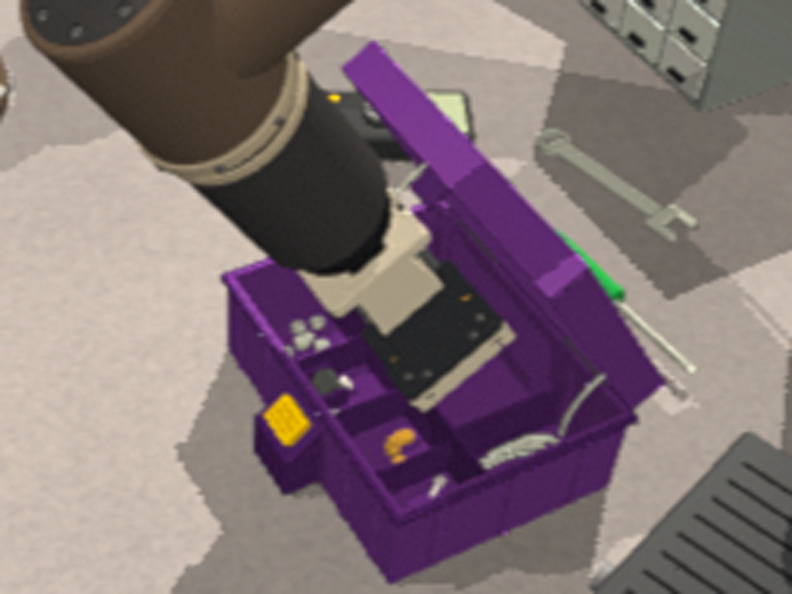

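```bash
python3 - <<'E'
from h import *
W=cloud(dict(np.load("scene_lat9.npz"))); b=(W-O)@B*1000
m=np.isfinite(b[...,0])&(np.abs(b[...,1])<119)&(b[...,0]>-89)&(b[...,0]<89)&(b[...,2]<80)&(b[...,2]>8)
P=W[m]; q=b[m]
for zz in (0,.012):
  for x in (.044,.048):
    R=lean(33); g=box([x,0,.0315+zz]); t=(P-g)@R*1000
    d=np.linalg.norm(np.maximum(np.maximum(np.array([-200,-96.5,-39])-t,t-np.array([-47,96.5,39])),0),axis=1)
    f=min((np.linalg.norm(np.maximum(np.maximum(np.array([-47,s*29-10.5,-9.5])-t,t-np.array([19,s*29+10.5,9.5])),0),axis=1)).min() for s in(1,-1))
    i=np.argsort(d)[:4]; print(zz,x,'body',d[i].round(1),q[i].round().tolist(),'fing',f.round(1))
k=(q[:,1]>62)&(q[:,0]>0); print('reel',q[k].max(0),np.percentile(q[k][:,2],95))
E
python3 plc.py 0 .012
```

```text
0 0.044 body [4.5 5.  5.  5.2] [[-8.0, 12.0, 49.0], [-7.0, 81.0, 48.0], [-6.0, 10.0, 49.0], [-7.0, 66.0, 48.0]] fing 13.0
0 0.048 body [2.3 2.8 2.8 3.1] [[-8.0, 12.0, 49.0], [-7.0, 81.0, 48.0], [-6.0, 10.0, 49.0], [-7.0, 66.0, 48.0]] fing 13.0
0.012 0.044 body [14.6 15.1 15.1 15.4] [[-8.0, 12.0, 49.0], [-6.0, 10.0, 49.0], [-7.0, 81.0, 48.0], [-7.0, 66.0, 48.0]] fing 13.0
0.012 0.048 body [13.3 13.3 13.7 13.7] [[-6.0, 10.0, 49.0], [-8.0, 12.0, 49.0], [-5.0, 95.0, 49.0], [-7.0, 81.0, 48.0]] fing 13.0
reel [ 88.60070641 118.97186038  78.1032064 ] 50.550901673465454
t(tool) mm [78.8 -0.1  1.9] turn [-0.28  0.02 -0.05]
grasp box [  1.5   0.  108.5] w 0.0373 F [-0.3  0.4 -1.8]
```

```bash
python3 -m creep '[{"tx":0.022,"ty":0,"tz":0.002,"ax":0,"ay":0,"az":0,"fingers":0.03},{"tx":0.044,"ty":0,"tz":0.002,"ax":0,"ay":0,"az":0,"fingers":0.03},{"tx":0.063,"ty":0,"tz":0.002,"ax":0,"ay":0,"az":0,"fingers":0.03},{"tx":0.075,"ty":0,"tz":0.002,"ax":0,"ay":0,"az":0,"fingers":0.03},{"tx":0.079,"ty":0,"tz":0.002,"ax":0,"ay":0,"az":0,"fingers":0.03}]';python3 -m creep '[{"tx":0,"ty":0,"tz":0,"ax":0,"ay":0,"az":0,"fingers":0.03}]'; sed -i 's/\.046,0/.041,0/' plc.py; python3 plc.py 0 0;  python3 snap.py scene pl1 370 230 160 120 5; python3 lidc.py scene_pl1
```

```text
time_s: 12.45
tcp_pos: [0.6147, 0.1599, 0.0039]
eef_rot: [0.2, 57.0, 75.1]
contact_force: [-1.7, -6.6, -3.3]
gripper_width: 0.0375
time_s: 12.55
tcp_pos: [0.6144, 0.1599, 0.004]
eef_rot: [0.2, 57.0, 75.1]
contact_force: [-0.7, -4.4, -9.7]
gripper_width: 0.0376
t(tool) mm [  7.4  -0.2 -11.3] turn [-0.23  0.02 -0.01]
grasp box [46.4  0.2 43.8] w 0.0376 F [-0.7 -4.4 -9.7]
scene_pl1 1981
 s 15 d pct [-5. 21. 31. 49.] y [-117.  117.]
 s 55 d pct [26. 29. 38. 56.] y [-97. -22.]
 s 95 d pct [26. 33. 48. 63.] y [-51. -14.]
 s 135 d pct [25. 28. 36. 54.] y [-51. -19.]
 s 175 d pct [19. 22. 33. 54.] y [-47. -13.]
 s 215 d pct [20. 23. 34. 54.] y [-47. -16.]
 lid pts d [-27. -13.   0.]
```

View pics/scene_pl1.png

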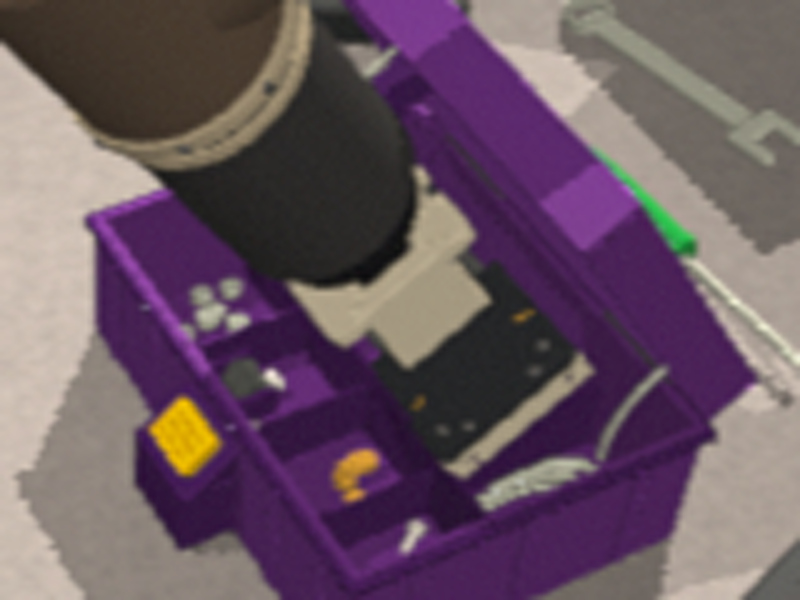

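```bash
python3 -m creep '[{"tx":0,"ty":0,"tz":0,"ax":0,"ay":0,"az":0,"fingers":0.03}]'; python3 -c "
from plant import r
s=r.get_state();print(s['contact_force'],s['moment'],s['qd'].round(2))"; python3 snap.py top pl1 300 220 240 180 3.3; python3 -c "
from plant import r
s=r.get_state();print(s['contact_force'],s['moment'])"
```

```text
time_s: 12.7
tcp_pos: [0.6145, 0.1598, 0.0045]
eef_rot: [0.2, 57.0, 75.0]
contact_force: [-0.5, -5.0, -11.0]
gripper_width: 0.0374
[ -0.50223874  -4.97916013 -11.0273121 ] [-4.01986884  0.95543017 -0.06859167] [ 0.   -0.26 -0.07  0.06  0.21 -0.03]
[ -0.23731512  -5.56941139 -12.03543768] [-4.05601106  0.99743806 -0.10026073]
```

View pics/top_pl1.png

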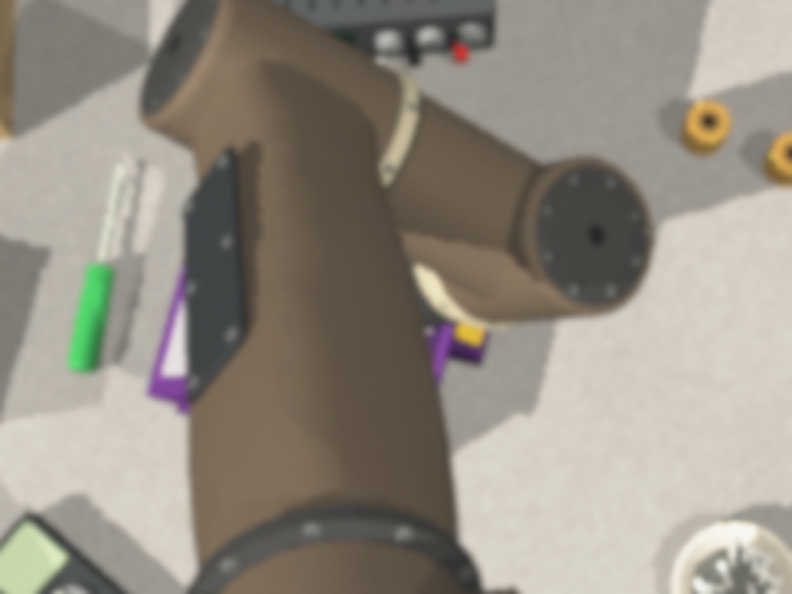

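Force has risen to about -12 N vertically, more than the pinion's weight, so something is touching. I'll look at the whole scene.

Run:
```python
from h import *
c=dict(np.load("scene_pl1.npz")); im=c["pixels"]; cv2.imwrite("pics/full_pl1.png",cv2.resize(im[0:330,150:590],None,fx=1.8,fy=1.8))
c=dict(np.load("top_pl1.npz")); W=cloud(c); b=(W-O)@B*1000
m=(np.abs(b[...,1])<125)&(b[...,0]>-30)&(b[...,0]<100)&(b[...,2]>280)
for lo in range(-30,100,20):
    k=m&(b[...,0]>=lo)&(b[...,0]<lo+20)
    if k.any(): print(lo,k.sum(),'z',np.percentile(b[k][:,2],[2,50,98]).round(),'y',np.percentile(b[k][:,1],[2,98]).round())
c=dict(np.load("scene_pl1.npz")); W=cloud(c); b=(W-O)@B*1000
m=(np.abs(b[...,1])<125)&(b[...,0]>-60)&(b[...,0]<100)&(b[...,2]>262)
for lo in range(-60,100,20):
    k=m&(b[...,0]>=lo)&(b[...,0]<lo+20)
    if k.any(): print('s',lo,k.sum(),'z',np.percentile(b[k][:,2],[2,50,98]).round(),'y',np.percentile(b[k][:,1],[2,98]).round())
```

```text
-30 920 z [471. 571. 630.] y [-53. 122.]
-10 891 z [483. 554. 604.] y [-56. 121.]
10 681 z [494. 521. 572.] y [-61. 100.]
30 569 z [496. 518. 527.] y [-64.  39.]
50 380 z [477. 501. 518.] y [-68.  23.]
70 172 z [458. 477. 492.] y [-59.  19.]
90 3 z [450. 452. 454.] y [-24. -11.]
s -60 2206 z [381. 493. 588.] y [-63.  62.]
s -40 1809 z [407. 502. 585.] y [-65.  57.]
s -20 1425 z [417. 496. 577.] y [-68.  57.]
s 0 1117 z [426. 501. 572.] y [-70.  89.]
s 20 845 z [438. 503. 524.] y [-73.  -1.]
s 40 304 z [444. 484. 521.] y [-76.  -8.]
s 60 34 z [451. 464. 481.] y [-76. -64.]
```

View pics/full_pl1.png

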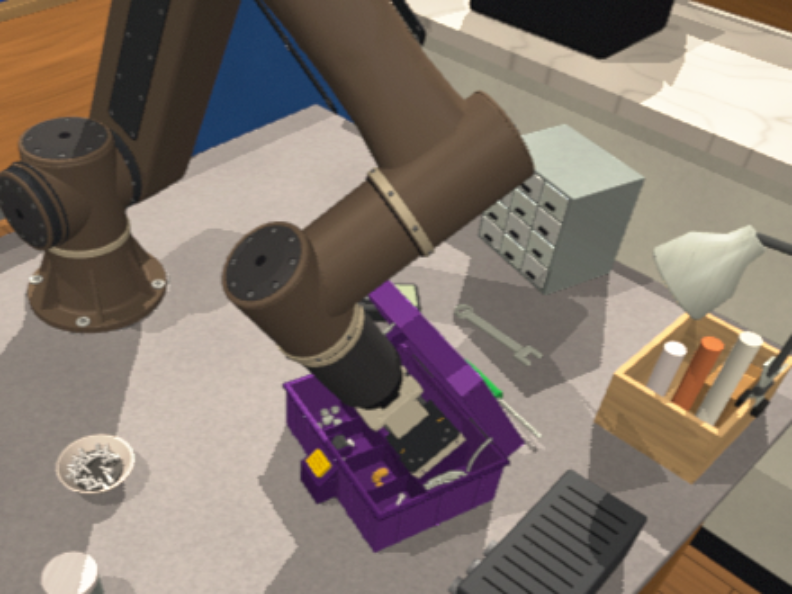

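Likely the lid's centre catch lightly touching the wrist cylinder. I'll move away from the lid (to the box's front) and down, watching that the force falls.

```bash
python3 -m creep '[{"tx":-0.0015,"ty":0,"tz":-0.002,"ax":0,"ay":0,"az":0,"fingers":0.03},{"tx":-0.0027,"ty":0,"tz":-0.0042,"ax":0,"ay":0,"az":0,"fingers":0.03},{"tx":-0.001,"ty":0,"tz":-0.0055,"ax":0,"ay":0,"az":0,"fingers":0.03},{"tx":-0.001,"ty":0,"tz":-0.0055,"ax":0,"ay":0,"az":0,"fingers":0.03}]'; python3 plc.py 0 0
```

```text
time_s: 13.15
tcp_pos: [0.6141, 0.1559, 0.0033]
eef_rot: [-0.0, 56.9, 74.9]
contact_force: [0.1, 0.9, -2.7]
gripper_width: 0.0376
t(tool) mm [ 9.   0.6 -7.6] turn [-0.14  0.13  0.1 ]
grasp box [42.4 -0.5 43.1] w 0.0376 F [ 0.1  0.9 -2.7]
```

Force is back to the pinion's weight. Lowering straight down.

```bash
python3 -m creep '[{"tx":0.0025,"ty":0,"tz":-0.0016,"ax":0,"ay":0,"az":0,"fingers":0.03},{"tx":0.005,"ty":0,"tz":-0.0033,"ax":0,"ay":0,"az":0,"fingers":0.03},{"tx":0.0059,"ty":0,"tz":-0.0038,"ax":0,"ay":0,"az":0,"fingers":0.03},{"tx":0.0059,"ty":0,"tz":-0.0038,"ax":0,"ay":0,"az":0,"fingers":0.03}]'; python3 plc.py 0 0; python3 -m creep '[{"tx":0.0008,"ty":0,"tz":-0.0005,"ax":0,"ay":0,"az":0,"fingers":0.03},{"tx":0.0017,"ty":0,"tz":-0.0011,"ax":0,"ay":0,"az":0,"fingers":0.03}]'; python3 plc.py 0 0
```

```text
time_s: 13.55
tcp_pos: [0.6136, 0.1559, -0.0045]
eef_rot: [0.1, 56.9, 75.0]
contact_force: [0.1, -0.4, -2.4]
gripper_width: 0.0376
t(tool) mm [ 2.5  0.1 -3.2] turn [-0.18  0.08  0.04]
grasp box [42.2 -0.  35.3] w 0.0376 F [ 0.1 -0.4 -2.4]
time_s: 13.75
tcp_pos: [0.6138, 0.1559, -0.0061]
eef_rot: [0.0, 56.9, 75.0]
contact_force: [0.3, 0.4, -1.8]
gripper_width: 0.0373
t(tool) mm [ 1.1  0.3 -2.3] turn [-0.15  0.1   0.07]
grasp box [42.3 -0.3 33.7] w 0.0373 F [ 0.3  0.4 -1.8]
```

```bash
python3 -m creep '[{"tx":0.0008,"ty":0,"tz":-0.0005,"ax":0,"ay":0,"az":0,"fingers":0.03},{"tx":0.0008,"ty":0,"tz":-0.0005,"ax":0,"ay":0,"az":0,"fingers":0.03}]'; python3 -m creep '[{"tx":0.0008,"ty":0,"tz":-0.0005,"ax":0,"ay":0,"az":0,"fingers":0.03},{"tx":0.0008,"ty":0,"tz":-0.0005,"ax":0,"ay":0,"az":0,"fingers":0.03}]'; python3 -m creep '[{"tx":0.0004,"ty":0,"tz":-0.0003,"ax":0,"ay":0,"az":0,"fingers":0.03},{"tx":0.0004,"ty":0,"tz":-0.0003,"ax":0,"ay":0,"az":0,"fingers":0.03}]'; python3 plc.py 0 0
```

```text
time_s: 13.95
tcp_pos: [0.6138, 0.1559, -0.0068]
eef_rot: [0.0, 56.9, 75.0]
contact_force: [0.1, 0.2, 0.2]
gripper_width: 0.0376
time_s: 14.15
tcp_pos: [0.6139, 0.1559, -0.0068]
eef_rot: [-0.0, 56.9, 75.0]
contact_force: [-4.3, -2.4, 7.0]
gripper_width: 0.0374
time_s: 14.35
tcp_pos: [0.6139, 0.1559, -0.0068]
eef_rot: [-0.0, 56.8, 75.0]
contact_force: [-5.5, -3.0, 11.6]
gripper_width: 0.0374
t(tool) mm [ 0.5  0.3 -2. ] turn [-0.09  0.16  0.08]
grasp box [42.3 -0.3 32.9] w 0.0374 F [-5.5 -3.  11.6]
```

Floor contact at the expected height (+11 N). Easing off 1 mm, then opening just enough for release.

```bash
python3 -m creep '[{"tx":-0.0009,"ty":0,"tz":0.0006,"ax":0,"ay":0,"az":0,"fingers":0.03},{"tx":-0.0009,"ty":0,"tz":0.0006,"ax":0,"ay":0,"az":0,"fingers":0.03}]';python3 snap.py scene pl2 390 230 160 120 5; python3 -m creep '[{"tx":0,"ty":0,"tz":0,"ax":0,"ay":0,"az":0,"fingers":0.04},{"tx":0,"ty":0,"tz":0,"ax":0,"ay":0,"az":0,"fingers":0.046},{"tx":0,"ty":0,"tz":0,"ax":0,"ay":0,"az":0,"fingers":0.052},{"tx":0,"ty":0,"tz":0,"ax":0,"ay":0,"az":0,"fingers":0.054},{"tx":0,"ty":0,"tz":0,"ax":0,"ay":0,"az":0,"fingers":0.054}]';  python3 plc.py 0 0; python3 snap.py scene pl3 390 230 160 120 5
```

```text
time_s: 14.55
tcp_pos: [0.614, 0.1558, -0.0068]
eef_rot: [-0.0, 56.9, 74.9]
contact_force: [-2.6, -1.7, 5.4]
gripper_width: 0.0375
time_s: 15.1
tcp_pos: [0.6138, 0.1559, -0.0076]
eef_rot: [0.1, 56.9, 75.0]
contact_force: [-0.2, -0.0, -0.0]
gripper_width: 0.0538
t(tool) mm [-0.1  0.3 -1.6] turn [-0.16  0.09  0.06]
grasp box [42.3 -0.2 32.2] w 0.0538 F [-0.2 -0.  -0. ]
```

View pics/scene_pl3.png

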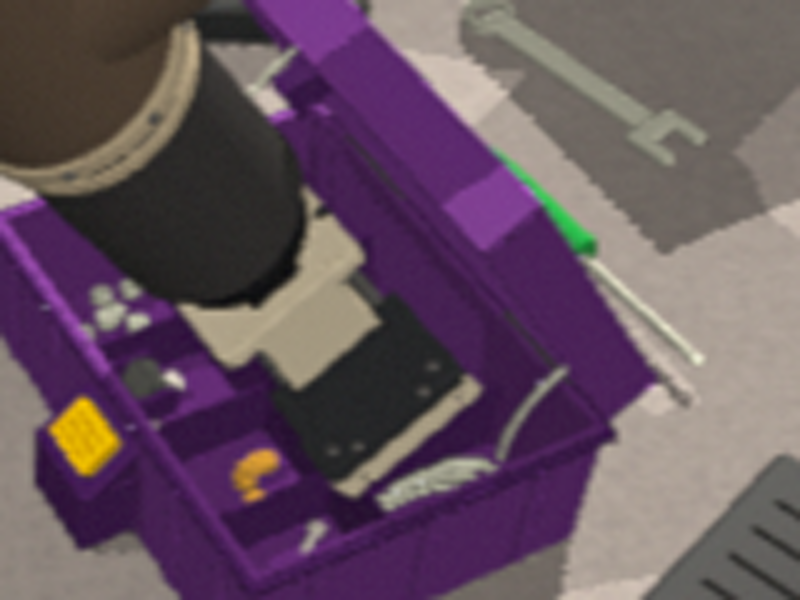

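Released with zero force. Withdrawing back along the tool axis.

```bash
python3 -m creep '[{"tx":-0.008,"ty":0,"tz":0,"ax":0,"ay":0,"az":0,"fingers":0.054},{"tx":-0.025,"ty":0,"tz":0,"ax":0,"ay":0,"az":0,"fingers":0.054},{"tx":-0.05,"ty":0,"tz":0,"ax":0,"ay":0,"az":0,"fingers":0.054},{"tx":-0.08,"ty":0,"tz":-0.002,"ax":0,"ay":0,"az":0,"fingers":0.054},{"tx":-0.12,"ty":0,"tz":-0.004,"ax":0,"ay":0,"az":0,"fingers":0.054}]'; python3 -m creep '[{"tx":-0.045,"ty":0,"tz":-0.01,"ax":0,"ay":0,"az":0,"fingers":0},{"tx":-0.085,"ty":0,"tz":-0.035,"ax":0,"ay":0,"az":0,"fingers":0},{"tx":-0.11,"ty":0,"tz":-0.07,"ax":0,"ay":0,"az":0,"fingers":0}]'; python3 plc.py 0 0; python3 snap.py scene ret 380 220 160 120 5
```

```text
time_s: 15.65
tcp_pos: [0.5949, 0.0884, 0.092]
eef_rot: [0.2, 56.9, 75.1]
contact_force: [0.9, 0.5, -0.0]
gripper_width: 0.0539
time_s: 15.95
tcp_pos: [0.5659, -0.0277, 0.15]
eef_rot: [-0.7, 56.9, 74.4]
contact_force: [0.7, -0.2, 0.5]
gripper_width: 0.0356
t(tool) mm [235.4   2.6  71.5] turn [0.13 0.06 0.4 ]
grasp box [-147.4   -0.8  189.8] w 0.0356 F [ 0.7 -0.2  0.5]
```

View pics/scene_ret.png

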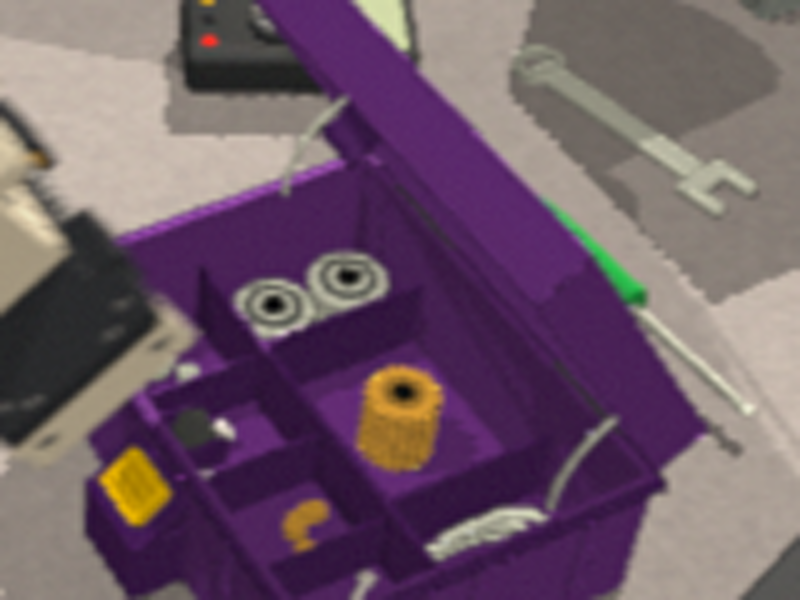

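The pinion stands upright in the middle bay at (400,420). Next, up and over to the back of the lid with shut fingers.

```bash
cat > lid.py <<'E'
from h import *; from plant import r
import sys
a=float(sys.argv[1]); th=float(sys.argv[2]); off=float(sys.argv[3]); dx=float(sys.argv[4]) if len(sys.argv)>4 else 0
st=r.get_state(); R=lean(a); s,c=np.sin(th),np.cos(th)
p=np.array([.095-(.172*c-.03*s),0,.086+.172*s+.03*c])+off*np.array([s,0,c])+[dx,0,0]
rel(st,box(p)+D*R[:,0],R); Rc=cur(st)
print('goal tip box',(p*1000).round(1),'tip now',((st["tcp_pos"]-D*Rc[:,0]-O)@B*1000).round(1),'F',st["contact_force"].round(1),'j',st["joints"].round(0))
E
python3 -m creep '[{"tx":-0.04,"ty":0,"tz":0.026,"ax":0,"ay":0,"az":0,"fingers":0},{"tx":-0.08,"ty":0,"tz":0.052,"ax":0,"ay":0,"az":0,"fingers":0},{"tx":-0.12,"ty":0,"tz":0.078,"ax":0,"ay":0,"az":0,"fingers":0},{"tx":-0.155,"ty":0,"tz":0.1,"ax":0,"ay":0,"az":0,"fingers":0},{"tx":-0.155,"ty":0,"tz":0.1,"ax":0,"ay":0,"az":0,"fingers":0}]'; python3 lid.py -26 1 .1
```

```text
time_s: 16.5
tcp_pos: [0.5662, -0.0281, 0.3377]
eef_rot: [-1.3, 57.0, 73.8]
contact_force: [-0.3, 0.7, -0.2]
gripper_width: 0.0004
t(tool) mm [172.5   3.2 151.2] turn [-0.19 59.02  0.73]
goal tip box [111.5   0.  301. ] tip now [-137.3   -1.3  361.5] F [-0.3  0.7 -0.2] j [ -9.   7.   6. -33. -85.  -4.]
```

```bash
python3 -m creep '[{"tx":0.02,"ty":0.001,"tz":0.035,"ax":0,"ay":8,"az":0.1,"fingers":0},{"tx":0.045,"ty":0.001,"tz":0.068,"ax":0,"ay":16,"az":0.2,"fingers":0},{"tx":0.075,"ty":0.002,"tz":0.095,"ax":0,"ay":24,"az":0.3,"fingers":0},{"tx":0.1,"ty":0.003,"tz":0.115,"ax":0,"ay":32,"az":0.4,"fingers":0},{"tx":0.125,"ty":0.003,"tz":0.13,"ax":0,"ay":40,"az":0.5,"fingers":0}]'; python3 lid.py -26 1 .1
```

```text
time_s: 17.0
tcp_pos: [0.6087, 0.1469, 0.2993]
eef_rot: [179.1, 83.9, -105.8]
contact_force: [2.4, -2.3, -0.1]
gripper_width: 0.0005
t(tool) mm [19.4 -2.3 43.1] turn [-0.04 19.9  -0.11]
goal tip box [111.5   0.  301. ] tip now [ 61.3   2.3 327.6] F [ 2.4 -2.3 -0.1] j [ 34.  16.   5.   4. -84. -50.]
```

```bash
python3 -m creep '[{"tx":0.008,"ty":-0.002,"tz":0.02,"ax":0,"ay":7,"az":0,"fingers":0},{"tx":0.015,"ty":-0.002,"tz":0.035,"ax":0,"ay":14,"az":0,"fingers":0},{"tx":0.019,"ty":-0.002,"tz":0.043,"ax":0,"ay":19.9,"az":0,"fingers":0},{"tx":0.019,"ty":-0.002,"tz":0.043,"ax":0,"ay":19.9,"az":0,"fingers":0},{"tx":0.019,"ty":-0.002,"tz":0.043,"ax":0,"ay":19.9,"az":0,"fingers":0}]'; python3 lid.py -26 1 .03;python3 snap.py scene lid1 380 180 200 150 4
```

```text
time_s: 17.5
tcp_pos: [0.6203, 0.1849, 0.2716]
eef_rot: [178.8, 64.1, -106.0]
contact_force: [-0.3, -0.2, 0.6]
gripper_width: 0.0004
t(tool) mm [ 55.9  -1.3 -37.2] turn [ 0.21  0.08 -0.49]
goal tip box [ 52.6   0.  263.2] tip now [110.4   0.7 297.2] F [-0.3 -0.2  0.6] j [ 42.  28.  11.  13. -95. -58.]
```

View pics/scene_lid1.png

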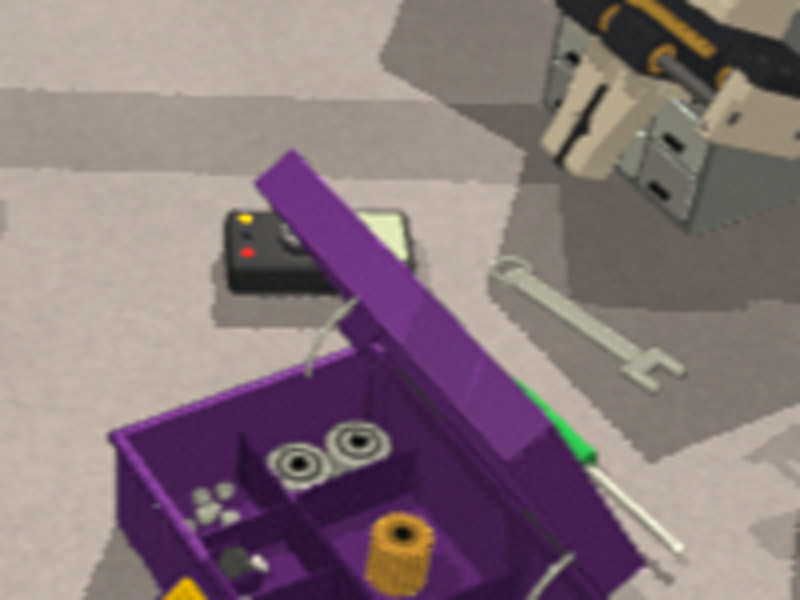

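Fingers are behind the lid at (580,130), clear of it. Approach the ribbed strip, then work out the arc.

```bash
python3 -m creep '[{"tx":0.02,"ty":-0.001,"tz":-0.014,"ax":0,"ay":0,"az":0,"fingers":0},{"tx":0.04,"ty":-0.001,"tz":-0.027,"ax":0,"ay":0,"az":0,"fingers":0},{"tx":0.054,"ty":-0.001,"tz":-0.036,"ax":0,"ay":0,"az":-0.4,"fingers":0},{"tx":0.056,"ty":-0.001,"tz":-0.037,"ax":0,"ay":0,"az":-0.4,"fingers":0}]';python3 lid.py -26 1 .0
cat > arc.py <<'E'
from h import *; from plant import r
import sys
a=float(sys.argv[1]); off=float(sys.argv[2]); st=r.get_state(); C=cur(st); R=lean(a)
for th in map(float,sys.argv[3:]):
    s,c=np.sin(th),np.cos(th)
    p=np.array([.095-(.172*c-.03*s),0,.086+.172*s+.03*c])+off*np.array([s,0,c])
    t=C.T@(box(p)+D*C[:,0]-st["tcp_pos"]); print(th,(p*1000).round(0),'t mm',(t*1000).round(1))
print('turn to lean',Ro.from_matrix(C.T@R).as_rotvec(degrees=True).round(1),'F',st["contact_force"].round(1))
E
python3 arc.py -26 .004 1 .95 .9 .8 .7 .6 .5
```

```text
time_s: 17.95
tcp_pos: [0.6054, 0.1256, 0.2399]
eef_rot: [179.9, 64.3, -105.1]
contact_force: [-0.7, -0.1, 1.1]
gripper_width: 0.0004
t(tool) mm [ 26.3  -0.1 -11.8] turn [-0.05  0.32 -0.07]
goal tip box [ 27.3   0.  246.9] tip now [ 49.2   0.  265.5] F [-0.7 -0.1  1.1] j [ 40.  24.   1.  15. -88. -58.]
1.0 [ 31.   0. 249.] t mm [22.8 -0.1 -9.6]
0.95 [ 23.   0. 246.] t mm [ 29.4  -0.1 -15.4]
0.9 [ 15.   0. 242.] t mm [ 36.3  -0.1 -20.8]
0.8 [ -0.   0. 233.] t mm [ 50.8  -0.1 -30.7]
0.7 [-15.   0. 223.] t mm [ 66.2  -0.1 -39. ]
0.6 [-28.   0. 211.] t mm [ 82.3  -0.2 -45.8]
0.5 [-40.   0. 198.] t mm [ 99.1  -0.2 -50.9]
turn to lean [-0.   0.3 -0.1] F [-0.7 -0.1  1.1]
```

```bash
python3 -m creep '[{"tx":0.015,"ty":0,"tz":-0.006,"ax":0,"ay":0,"az":0,"fingers":0},{"tx":0.023,"ty":0,"tz":-0.0096,"ax":0,"ay":0,"az":0,"fingers":0},{"tx":0.0295,"ty":0,"tz":-0.0154,"ax":0,"ay":0,"az":0,"fingers":0},{"tx":0.036,"ty":0,"tz":-0.021,"ax":0,"ay":0,"az":0,"fingers":0},{"tx":0.044,"ty":0,"tz":-0.026,"ax":0,"ay":0,"az":0,"fingers":0}]';python3 arc.py -26 .002 .85 .8 .7 .6 .5 .4; python3 snap.py scene lid2 380 180 200 150 4
```

```text
time_s: 18.45
tcp_pos: [0.5956, 0.0873, 0.2103]
eef_rot: [179.8, 64.2, -104.9]
contact_force: [0.9, 0.3, 2.7]
gripper_width: 0.0003
0.85 [  6.   0. 236.] t mm [ 1.5  0.3 -3.9]
0.8 [ -2.   0. 232.] t mm [ 8.9  0.3 -8.5]
0.7 [-16.   0. 221.] t mm [ 24.4   0.3 -16.6]
0.6 [-29.   0. 210.] t mm [ 40.6   0.4 -23.2]
0.5 [-41.   0. 197.] t mm [ 57.4   0.4 -28.1]
0.4 [-51.   0. 182.] t mm [ 74.6   0.4 -31.3]
turn to lean [ 0.1  0.2 -0. ] F [0.9 0.3 2.7]
```

View pics/scene_lid2.png

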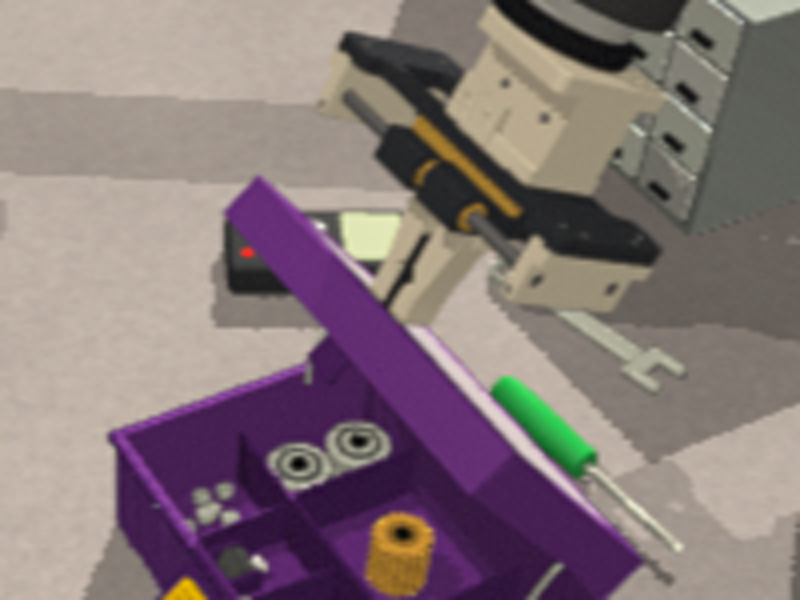

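The lid is moving down with the fingers on its strip at (410,310), at about 3 N. Following the arc.

```bash
python3 -m creep '[{"tx":0.011,"ty":0,"tz":-0.010,"ax":0,"ay":0,"az":0,"fingers":0},{"tx":0.024,"ty":0,"tz":-0.0166,"ax":0,"ay":0,"az":0,"fingers":0},{"tx":0.037,"ty":0,"tz":-0.022,"ax":0,"ay":0,"az":0,"fingers":0},{"tx":0.049,"ty":0,"tz":-0.026,"ax":0,"ay":0,"az":0,"fingers":0},{"tx":0.061,"ty":0,"tz":-0.029,"ax":0,"ay":0,"az":0,"fingers":0}]';python3 arc.py -26 .001 .45 .4 .3 .2 .15 .1 .05 0; python3 snap.py scene lid3 360 200 200 150 4
```

```text
time_s: 19.0
tcp_pos: [0.5816, 0.036, 0.1668]
eef_rot: [179.7, 64.2, -105.0]
contact_force: [0.9, 1.6, 1.0]
gripper_width: 0.0001
0.45 [-46.   0. 189.] t mm [ 4.6  0.  -1. ]
0.4 [-51.   0. 182.] t mm [13.2  0.  -2.3]
0.3 [-60.   0. 166.] t mm [30.6  0.  -3.7]
0.2 [-67.   0. 151.] t mm [48.1 -0.  -3.3]
0.15 [-70.   0. 142.] t mm [56.8 -0.  -2.4]
0.1 [-73.   0. 134.] t mm [65.4 -0.  -1.1]
0.05 [-75.   0. 126.] t mm [74.  -0.   0.6]
0.0 [-77.   0. 117.] t mm [82.5 -0.1  2.7]
turn to lean [ 0.2  0.2 -0.1] F [0.9 1.6 1. ]
```

View pics/scene_lid3.png

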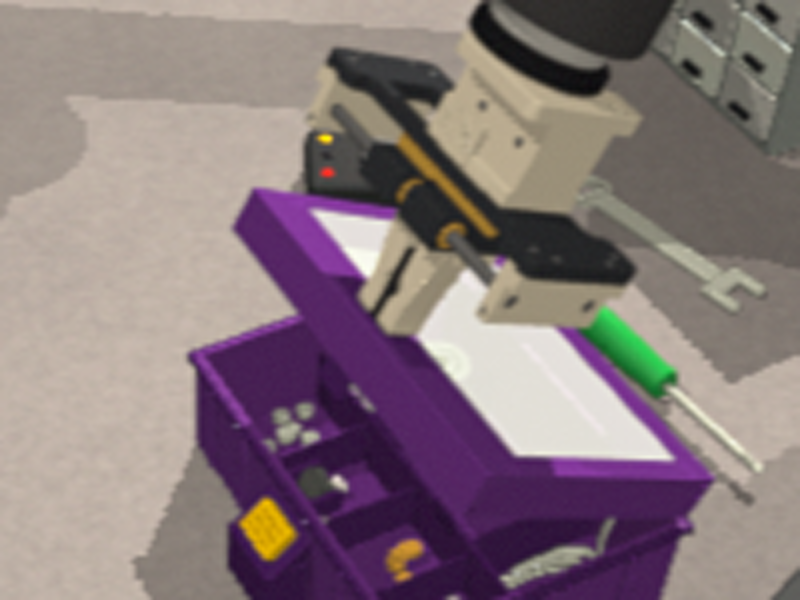

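```bash
python3 -m creep '[{"tx":0.013,"ty":0,"tz":-0.0023,"ax":0,"ay":0,"az":0,"fingers":0},{"tx":0.026,"ty":0,"tz":-0.0035,"ax":0,"ay":0,"az":0,"fingers":0},{"tx":0.039,"ty":0,"tz":-0.0037,"ax":0,"ay":0,"az":0,"fingers":0},{"tx":0.052,"ty":0,"tz":-0.003,"ax":0,"ay":0,"az":0,"fingers":0},{"tx":0.062,"ty":0,"tz":-0.0018,"ax":0,"ay":0,"az":0,"fingers":0}]';python3 arc.py -26 0 .1 .05 0 -.02; python3 snap.py scene lid4 360 200 200 150 4
```

```text
time_s: 19.55
tcp_pos: [0.5739, 0.0082, 0.1112]
eef_rot: [179.6, 64.1, -105.1]
contact_force: [0.7, -1.9, 3.2]
gripper_width: 0.0006
0.1 [-73.   0. 133.] t mm [ 3.8 -0.3  0.9]
0.05 [-75.   0. 125.] t mm [12.4 -0.3  2.7]
0.0 [-77.   0. 116.] t mm [20.8 -0.3  4.9]
-0.02 [-78.   0. 113.] t mm [24.2 -0.3  5.9]
turn to lean [ 0.2  0.1 -0.1] F [ 0.7 -1.9  3.2]
```

View pics/scene_lid4.png

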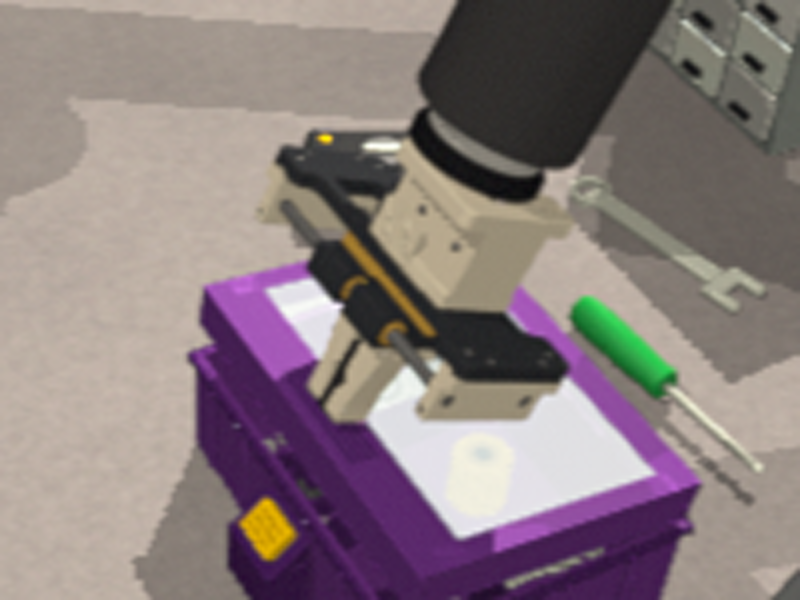

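The lid is nearly down, with the pinion visible through it at (480,475). Pressing the last 15–20 mm in small steps.

```bash
python3 -m creep '[{"tx":0.004,"ty":0,"tz":0.001,"ax":0,"ay":0,"az":0,"fingers":0},{"tx":0.008,"ty":0,"tz":0.002,"ax":0,"ay":0,"az":0,"fingers":0},{"tx":0.012,"ty":0,"tz":0.0027,"ax":0,"ay":0,"az":0,"fingers":0}]';python3 -m creep '[{"tx":0.002,"ty":0,"tz":0.0005,"ax":0,"ay":0,"az":0,"fingers":0},{"tx":0.004,"ty":0,"tz":0.001,"ax":0,"ay":0,"az":0,"fingers":0}]';python3 -m creep '[{"tx":0.001,"ty":0,"tz":0.0004,"ax":0,"ay":0,"az":0,"fingers":0},{"tx":0.002,"ty":0,"tz":0.0008,"ax":0,"ay":0,"az":0,"fingers":0}]'; python3 arc.py -26 0 0 -.01; python3 snap.py scene lid5 360 220 200 150 4
```

```text
time_s: 19.9
tcp_pos: [0.5733, 0.0061, 0.1007]
eef_rot: [179.7, 64.1, -105.1]
contact_force: [-2.1, -0.5, 7.0]
gripper_width: 0.0006
time_s: 20.1
tcp_pos: [0.573, 0.0053, 0.0967]
eef_rot: [179.7, 64.1, -105.1]
contact_force: [-1.7, -2.5, 4.5]
gripper_width: 0.0008
time_s: 20.3
tcp_pos: [0.573, 0.0051, 0.0943]
eef_rot: [179.6, 64.1, -105.1]
contact_force: [-0.6, -2.0, 2.7]
gripper_width: 0.0006
0.0 [-77.   0. 116.] t mm [ 4.2 -0.4  0.4]
-0.01 [-77.   0. 114.] t mm [ 5.9 -0.4  0.9]
turn to lean [ 0.2  0.1 -0.1] F [-0.6 -2.   2.7]
```

View pics/scene_lid5.png

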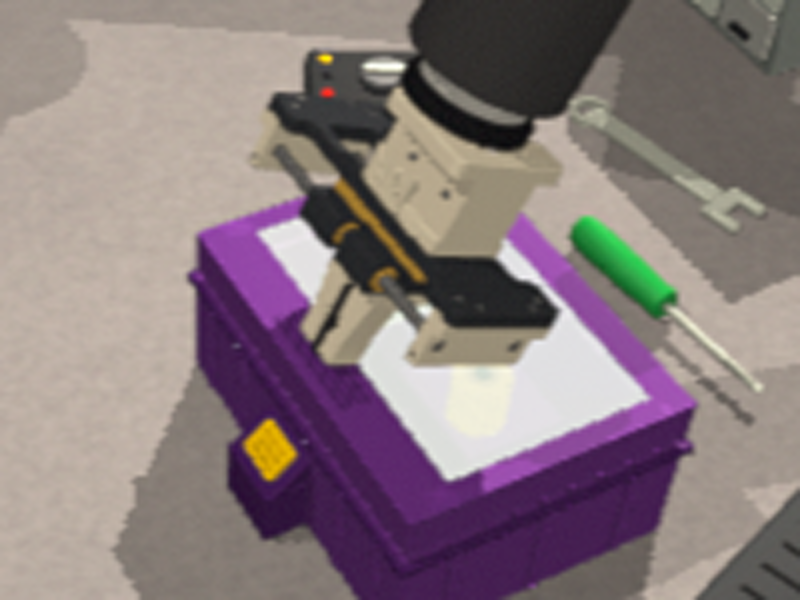

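```bash
python3 -m creep '[{"tx":0.001,"ty":0,"tz":0.0004,"ax":0,"ay":0,"az":0,"fingers":0},{"tx":0.002,"ty":0,"tz":0.0008,"ax":0,"ay":0,"az":0,"fingers":0}]';python3 -m creep '[{"tx":0.001,"ty":0,"tz":0.0004,"ax":0,"ay":0,"az":0,"fingers":0},{"tx":0.0015,"ty":0,"tz":0.0006,"ax":0,"ay":0,"az":0,"fingers":0}]'; python3 -m creep '[{"tx":0.001,"ty":0,"tz":0.0004,"ax":0,"ay":0,"az":0,"fingers":0},{"tx":0.001,"ty":0,"tz":0.0004,"ax":0,"ay":0,"az":0,"fingers":0}]'
```

```text
time_s: 20.55
tcp_pos: [0.5734, 0.0054, 0.0919]
eef_rot: [179.7, 64.2, -105.0]
contact_force: [-0.5, -2.5, 3.2]
gripper_width: 0.0002
time_s: 20.75
tcp_pos: [0.5733, 0.0051, 0.0906]
eef_rot: [179.7, 64.2, -105.0]
contact_force: [-1.5, -1.2, 6.2]
gripper_width: 0.0006
time_s: 20.95
tcp_pos: [0.5734, 0.005, 0.0903]
eef_rot: [179.8, 64.1, -105.0]
contact_force: [-2.4, 1.0, 9.8]
gripper_width: 0.0005
```

```bash
python3 -m creep '[{"tx":0.001,"ty":0,"tz":0.0004,"ax":0,"ay":0,"az":0,"fingers":0},{"tx":0.001,"ty":0,"tz":0.0004,"ax":0,"ay":0,"az":0,"fingers":0}]';python3 -m creep '[{"tx":0.001,"ty":0,"tz":0.0004,"ax":0,"ay":0,"az":0,"fingers":0},{"tx":0.001,"ty":0,"tz":0.0004,"ax":0,"ay":0,"az":0,"fingers":0}]'; python3 -m creep '[{"tx":0,"ty":0,"tz":0,"ax":0,"ay":0,"az":0,"fingers":0},{"tx":0,"ty":0,"tz":0,"ax":0,"ay":0,"az":0,"fingers":0}]';python3 snap.py scene lid6 360 220 200 150 4
```

```text
time_s: 21.15
tcp_pos: [0.5736, 0.005, 0.09]
eef_rot: [179.8, 64.1, -104.9]
contact_force: [-4.9, 1.5, 15.4]
gripper_width: 0.0
time_s: 21.35
tcp_pos: [0.5736, 0.0049, 0.0897]
eef_rot: [179.9, 64.1, -104.8]
contact_force: [-6.6, 2.1, 20.5]
gripper_width: 0.0002
time_s: 21.55
tcp_pos: [0.5736, 0.0049, 0.0898]
eef_rot: [179.9, 64.1, -104.8]
contact_force: [-6.1, 2.6, 19.9]
gripper_width: 0.0
```

View pics/scene_lid6.png

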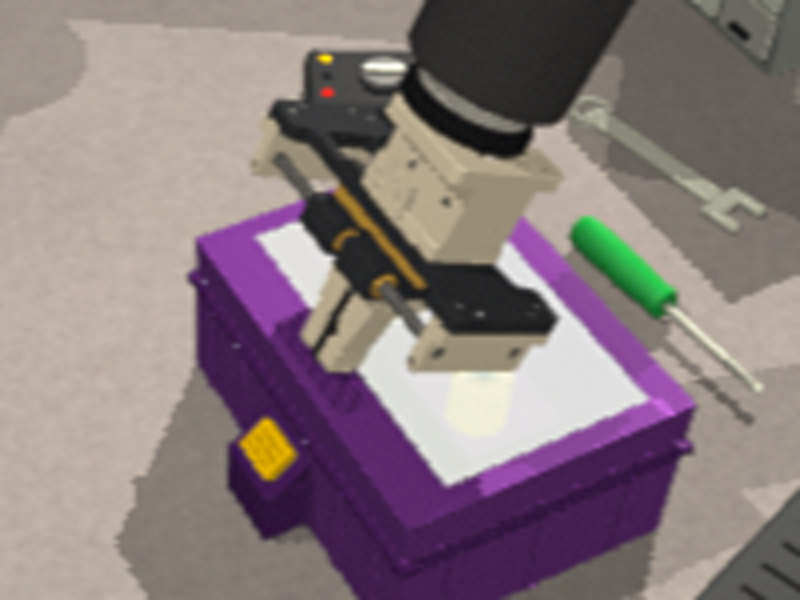

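It holds 20 N against the stop. Releasing gently and watching whether the lid stays shut.

```bash
python3 -m creep '[{"tx":-0.005,"ty":0,"tz":-0.002,"ax":0,"ay":0,"az":0,"fingers":0},{"tx":-0.015,"ty":0,"tz":-0.007,"ax":0,"ay":0,"az":0,"fingers":0},{"tx":-0.04,"ty":0,"tz":-0.019,"ax":0,"ay":0,"az":0,"fingers":0},{"tx":-0.08,"ty":0,"tz":-0.03,"ax":0,"ay":0,"az":0,"fingers":0},{"tx":-0.12,"ty":0,"tz":-0.03,"ax":0,"ay":0,"az":0,"fingers":0}]';python3 -m creep '[{"tx":-0.04,"ty":0,"tz":0,"ax":0,"ay":0,"az":0,"fingers":0},{"tx":-0.08,"ty":0,"tz":0.02,"ax":0,"ay":0,"az":0,"fingers":0},{"tx":-0.1,"ty":0,"tz":0.03,"ax":0,"ay":0,"az":0,"fingers":0},{"tx":-0.1,"ty":0,"tz":0.03,"ax":0,"ay":0,"az":0,"fingers":0},{"tx":-0.1,"ty":0,"tz":0.03,"ax":0,"ay":0,"az":0,"fingers":0}]'; python3 -m creep '[{"tx":0,"ty":0,"tz":0,"ax":0,"ay":0,"az":0,"fingers":0},{"tx":0,"ty":0,"tz":0,"ax":0,"ay":0,"az":0,"fingers":0},{"tx":0,"ty":0,"tz":0,"ax":0,"ay":0,"az":0,"fingers":0},{"tx":0,"ty":0,"tz":0,"ax":0,"ay":0,"az":0,"fingers":0},{"tx":0,"ty":0,"tz":0,"ax":0,"ay":0,"az":0,"fingers":0}]'; python3 snap.py scene end 320 240 640 480 1.2;python3 snap.py scene endz 360 240 160 120 5; python3 snap.py top end 320 240 640 480 1.2
python3 - <<'E'
from h import *
for n in("scene","top"):
  a=dict(np.load(n+"0.npz")); e=dict(np.load(n+"_end.npz"))
  for t,c in(("start",a),("end",e)):
    W=cloud(c); b=(W-O)@B*1000
    k=(np.abs(b[...,1])<110)&(b[...,0]>-92)&(b[...,0]<-60)&(b[...,2]>60)&(b[...,2]<160); q=b[k]
    hs=cv2.cvtColor(c["pixels"],cv2.COLOR_BGR2HSV)[k]; q=q[(hs[:,0]>128)&(hs[:,0]<160)]
    print(n,t,'lid front strip z',np.percentile(q[:,2],[20,50,80]).round(1),len(q))
E
```

```text
time_s: 22.1
tcp_pos: [0.5795, 0.0289, 0.2101]
eef_rot: [179.6, 64.2, -105.2]
contact_force: [1.7, 0.0, 0.2]
gripper_width: 0.0006
time_s: 22.6
tcp_pos: [0.5979, 0.0979, 0.2848]
eef_rot: [179.6, 64.2, -105.1]
contact_force: [-0.3, 0.1, -0.2]
gripper_width: 0.0003
time_s: 23.1
tcp_pos: [0.598, 0.0972, 0.2852]
eef_rot: [179.7, 64.2, -105.1]
contact_force: [-0.8, 0.2, 0.2]
gripper_width: 0.0007
scene start lid front strip z [114.2 115.4 116.5] 970
scene end lid front strip z [114.  115.3 116.4] 976
top start lid front strip z [115.9 117.9 120. ] 1031
top end lid front strip z [115.5 117.6 119.8] 1049
```

View pics/scene_end.png

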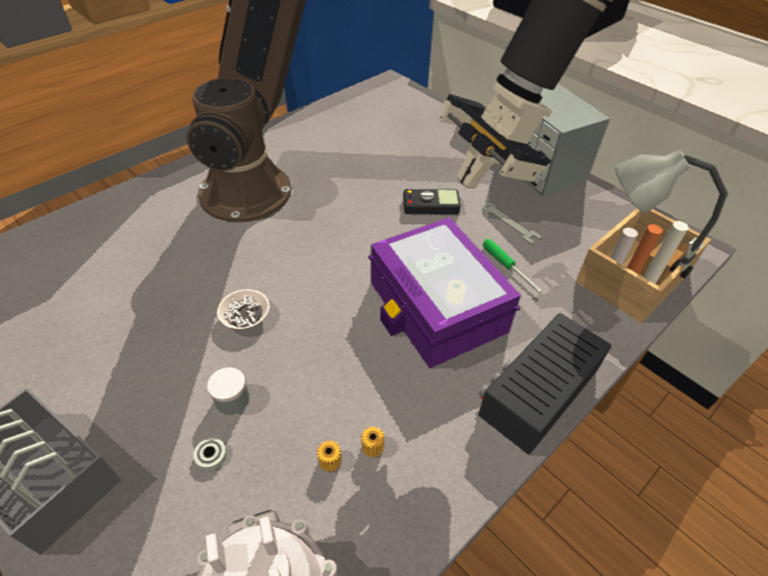

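View pics/scene_endz.png

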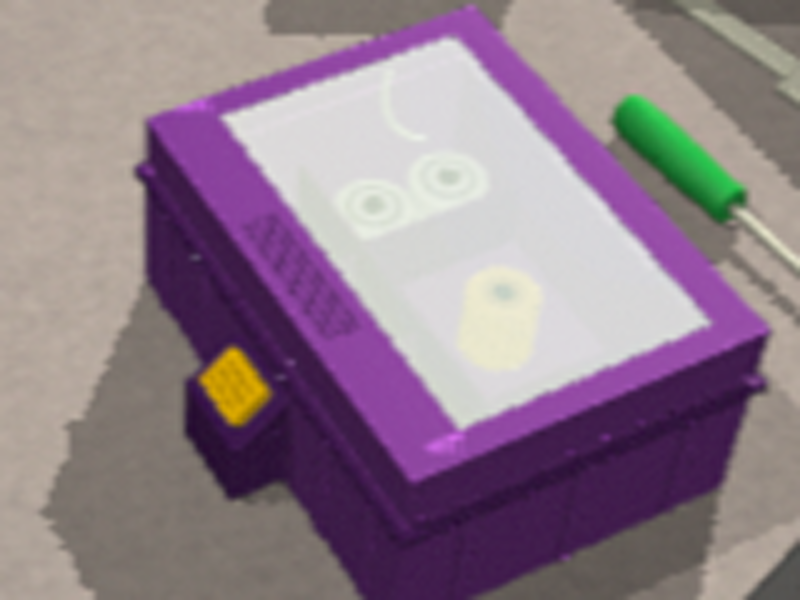

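View pics/top_end.png

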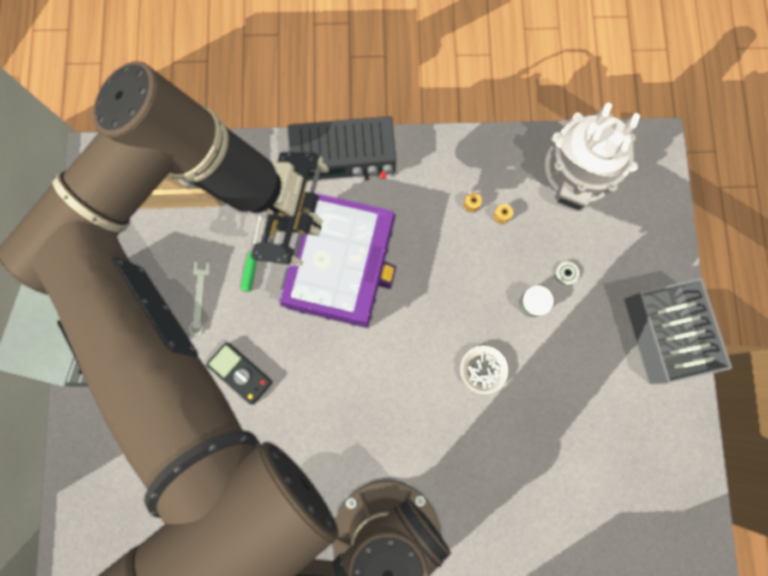

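The lid is shut at the same height as at the start (115.3 against 115.4 mm). The button is out at (235,385), the pinion stands upright under the clear top at (500,315), and the other items are where they were. Handing in.

```bash
python3 -c "
from plant import order,r
print(r.get_state()['contact_force']); print(order.close_job())"
```

```text
[-0.57926788  0.02672612 -1.52016367]
the job is handed in; nothing more can be done
None
```

The pinion is in the tackle box and the lid is snapped shut; the job was handed in at about 23 s.

**What I did:** I pressed the yellow latch and the lid popped up. I took the pinion nearest the base, with the gripper turned 30° to miss the grease tin. I set it down upright in the empty middle rear bay on floor contact of about 11 N and let it go. Then I pushed the lid down its arc to a firm 20 N stop and backed off.

**Last checks:**
- **Lid:** it stays shut with nothing touching it. The front strip measured 115.3 mm high against 115.4 mm at the start in one view, and 117.6 against 117.9 mm in the other.
- **Latch and pinion:** the latch button is back out, and the pinion shows upright through the clear lid.
- **Other things on the bench:** by eye they are where they were; I did not measure them.
- **Robot:** it was clear of everything, with only sensor noise (about 1.6 N) on the wrist at hand-in.

**What disagreed:**
- **Fingertip position:** the reported TCP lies about 28 mm beyond the real fingertips. The cameras and the first touch on the latch both showed it, and I corrected for it throughout.
- **Brush with the lid:** on the way into the bay, something, probably the wrist, pressed on the raised lid with about 10–12 N. I moved away at once and the force went back to the pinion's weight alone.

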